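# Load the paint-jar mixer in the craft room

### The arm

A 6-joint arm with a two-finger parallel gripper is mounted at the origin on the work surface. World frame = base frame: x ahead of the robot, y to its left, z up, the work surface at z = 0. Lengths are in m, angles in rad, forces in N, time in s.
With the tool pointing down it reaches from about 0.225 to 0.875 m from the base axis. Payload 3.4 kg.
Tool frame: the origin (TCP) lies at the very end of the fingers, on their centre line; the grasp point (between the pads) lies behind it (manip.grasp_offset is the z of the grasp point in the tool frame, in m); z points along the fingers, y is the line along which they close (so a half turn about z gives the same grasp; the last joint's range is limited). The gripper opens to 85 mm and grips with 20 to 120 N. Pads are 22 mm wide; open, the fingers measure 114 mm over their backs; the gripper's body (76 mm by 85 mm) begins 54 mm behind the grasp point. The pads swing forward as they close: fully open they stand 13 mm farther back than shut.
Start: joints at [-1.358, 0.276, 1.505, -0, 1.361, -0.121], TCP at [0.188, -0.543, 0.231] pointing down, gripper open.
Joint ranges: [-2.89, 2.89], [-0.75, 2.08], [0.22, 2.7], [-1.18, 4.32], [0.11, 2.71], [-2.7, 2.7]. Speed limits (rad/s): [2.57, 2.57, 3.14, 3.14, 3.14, 3.14].

### API

Orientations are given as a unit quaternion [w, x, y, z].
In Python, from rig import manip gives the robot as it stands.
- The arm moves only by the shell command python3 -m pendant 'ROWS' [FORCE]. ROWS is JSON, a list of rows, each an object of numbers: "dx", "dy", "dz": the shift along the tool's x, y, z in m; "rx", "ry", "rz": the turn, a rotation vector about the tool's x, y, z in degrees; "hand": the finger opening in m, from 0 to 0.0854. In form: [{"dx": .., "dy": .., "dz": .., "rx": .., "ry": .., "rz": .., "hand": ..}, ...]. A call has 1 to 12 rows; each row shifts and turns the commanded pose from where the row before left it, along the tool's axes as they then stand; what a row does not reach is not made up. A row lasts 1/12 s, in which the tool goes at most 41.7 mm and 7.16 degrees, less where a joint would pass 70% of its speed; a pose out of reach is approached as far as the arm can. A call is refused whole if a number of a shift passes 0.0417 or a number of a turn 7.16, either way. A call with a gripper value outside its range is refused whole. The fingers move at their own pace and stop on an object; FORCE is the grip in N (left out, the last holds). Time passes only in rows, so rows that do not move let the fingers close. It gives the time, the measured TCP pose, the force, the opening and the grip force at its end, in the units of the state.
- manip.get_state(): the state, without advancing time (a new reading comes with each control period).
- manip.get_image(name): name is "scene" or "top" or "wrist"; returns a dict with "frame" (400x640x3 uint8, red, green, blue), "fx", "fy", "cx", "cy" (pixels), "position" and "attitude" of the camera in the world; the wrist camera has in their place "mount" (4x4, takes a point from camera to tool coordinates, whose origin is the TCP and whose axes are the flange's). Camera axes: x right, y up, looking along -z (the intrinsics and any distortion apply to the point x, -y, -z); pixel columns grow to the right and rows downward; lengths in m; the calibration is good to about 2 mm. A picture is of the moment at which its call begins: read the wrist's pose just before it. There is no depth.
- manip.sign_off(): hands the job in; it is judged then, once.
The state is a dict: "clock": time; "qpos": joint angles; "qd": joint speeds; "effort": joint torques, N m; "position": TCP position; "ee_rot": TCP orientation; "contact_force": force on the tool from outside, world axes, zero at the start; "moment": the same for the moment, N m; "width": finger opening in m; "gripper_force": force on a finger pad.
Only numpy, scipy, OpenCV 4.12 (cv2) and the standard library are available. Lean on these libraries where they do the work, as an engineer would, in place of code of your own. Each camera call takes 0.05 s, during which the arm holds its last target. There are 200 camera calls.

### The job

Set up the grey paint mixer: whatever has been left on its deck goes first - the dark cup into the blue tray, or the star stamp into the red tray, standing the right way up. Then seat the orange jar carrier fully home on the mixer's two pegs, stand every paint jar upright in the carrier, one to a pocket, and only then push the mixer's lever all the way over to its green ON side. Don't disturb the gold star cut-out, the big yellow bottle or the mug.

Things in the scene. Friction and masses are not known exactly. Their poses are not given: they have to be found in the camera images.
- mixer: Grey mixer, fixed. Deck 172 x 172 mm, top 30 mm above the table, two brass pegs on it at x=0, y=+-55 mm (dia. 15, 14 tall, top 5 mm tapered). A black panel with the lever sticks out on its -x side, towards the robot, to x=-167 mm. Origin: on the table under the deck's centre, z up; yaw varies.
- deck (a point): centre of the deck's top face, midway between the pegs, axes as the mixer
- switch (a joint): mixer's lever (rad): 0 = off, leaning to the mixer's +y side (small red mark); 1.0 = fully on, leaning to its -y side (green mark). Starts at 0 to 0.15. Pivot at mixer x=-130, y=0, z=42 mm, axis along mixer x. Slight friction (under 2 N at the tip), stays where left; push the ball sideways towards mixer -y.
- switch_tip (a point): centre of the lever's red ball (dia. 26 mm), 70 mm from the pivot
- carrier: Orange jar carrier 172 x 172 mm, walls 36 high, 0.4 kg. Origin: centre of underside. Floor 16 mm thick; two through sockets, dia. 18.5, at x=0, y=+-55 mm (a half turn is the same). Dividers 30 mm high at x=0 and y=0 make 4 pockets 79 x 79, centred at x,y=+-41.5. White handle plate in the middle: 14 mm thick in x, 50 long in y (as the sockets), top at z=80. Seated: origin at point deck.
- cup: dark maroon open cup, rim dia. 60 mm, base dia. 48 mm, 80 mm tall, 0.08 kg. Origin: centre of its base, z up. In some runs stands on the deck between the pegs; absent in the others.
- stamp: brass-gold five-pointed star stamp: star 80 mm across, 12 mm thick, with a round wooden knob on top, dia. 30 mm, from 12 to 42 mm above the underside; 0.10 kg. Origin: centre of its underside, z up. In some runs lies on the deck between the pegs; absent in the others.
- wash_tray: blue open tray, fixed, 120 x 120 mm outside, walls 25 mm high and 4 mm thick, floor 4 mm. Origin: centre of its underside. The cup goes here.
- tool_tray: red open tray, fixed, same size as the blue one. Origin: centre of its underside. The star stamp goes here.
- yellow_jar: yellow paint jar with heavy foot, standing upright, black cap; body dia. 58 mm, 56 mm tall; cap dia. 32 mm, from 70 to 100 mm above its base (100 mm tall overall); 0.2 kg. Origin: centre of its base, z up. Present in some runs only.
- gold_jar: gold paint jar with heavy foot, standing upright, black cap; body dia. 58 mm, 56 mm tall; cap dia. 32 mm, from 70 to 100 mm above its base (100 mm tall overall); 0.2 kg. Origin: centre of its base, z up. Present in some runs only.
- green_jar: green paint jar with heavy foot, standing upright, black cap; body dia. 58 mm, 56 mm tall; cap dia. 32 mm, from 70 to 100 mm above its base (100 mm tall overall); 0.2 kg. Origin: centre of its base, z up. Present in some runs only.
- red_jar: red paint jar with heavy foot, standing upright, black cap; body dia. 58 mm, 56 mm tall; cap dia. 32 mm, from 70 to 100 mm above its base (100 mm tall overall); 0.2 kg. Origin: centre of its base, z up. Present in some runs only.
- cutout: flat gold star cut-out, 130 mm across, 10 mm thick, no knob, beyond the mixer; a bystander. Origin: centre of its underside
- big_bottle: big yellow paint bottle, dia. 68 mm, 130 mm tall, beyond the mixer; a bystander, not to be loaded. Origin: centre of its base
- mug: white mug with handle, dia. 76 mm, 85 mm tall, beyond the mixer; a bystander. Origin: centre of its base

How it is judged:
By the outcome, as a careful person would: the job done as asked, in the order asked, and still so for the second after the job is handed in, with the robot touching nothing.
Of cup, stamp only 1 to 1 are there at a start; the rules pass over those that are not, and their reading is None.
Of yellow_jar, gold_jar, green_jar, red_jar only 2 to 4 are there at a start; the rules pass over those that are not, and their reading is None.
At some moment in a run one of yellow_jar, gold_jar, green_jar, red_jar, carrier may be knocked a few centimetres aside while the robot is not near it.
It also fails if it takes over 210 s, if anything falls off the work surface, if the arm or the gripper's body presses on something with over 40 N, if the wrist force passes 120 N, or if a joint passes its speed limit or range.

## Working session

There is one attempt and no reset: what is moved stays moved. The work goes in short steps, Python scripts to look and compute and a shell command to move; the robot and the scene stay as the last step left them, time stands still between calls to the robot, and variables do not carry over. Pictures are saved under pics/ and viewed, at most 14 in all, crops included, and the job is handed in when it is done.

```bash
ls; mkdir -p pics; python3 - <<'E'
from rig import manip
import cv2
print(manip.get_state(), manip.grasp_offset)
for n in ("scene","top"):
    d=manip.get_image(n); cv2.imwrite(f"pics/{n}0.png",cv2.cvtColor(d["frame"],cv2.COLOR_RGB2BGR))
    print({k:v for k,v in d.items() if k!="frame"})
d=manip.get_image("wrist");print({k:v for k,v in d.items() if k!="frame"})
E
```

```text
pics
{'clock': 0.0, 'qpos': array([-1.35802612e+00,  2.76606338e-01,  1.50616110e+00,  6.44982765e-06,
        1.36069626e+00, -1.20995316e-01]), 'qd': array([ 1.58515534e-04, -1.84712741e-03,  8.09363031e-05, -6.11675361e-05,
       -1.38559004e-03, -6.88454778e-04]), 'effort': array([-1.81384985e-04, -4.16780484e+01, -2.45808578e+01, -6.89466924e-04,
        1.08820258e-02, -2.73119042e-05]), 'position': array([ 0.18825648, -0.54273705,  0.2304221 ]), 'ee_rot': array([-9.34680714e-04,  9.86107040e-01,  1.66108491e-01, -3.97635501e-05]), 'contact_force': array([-0.09142134, -0.09199356,  0.05396228]), 'moment': array([-0.08548708, -0.04336954,  0.01113435]), 'gripper_force': 0.0, 'width': 0.08530875993332118} -0.0187
{'fx': 408.0608959412919, 'fy': 408.0608959412919, 'cx': 319.06406439513177, 'cy': 207.74500334476693, 'position': array([0.94378646, 0.42270315, 0.97217591]), 'attitude': array([0.30078432, 0.08657877, 0.24436075, 0.91778033])}
{'fx': 443.30014704692957, 'fy': 443.30014704692957, 'cx': 325.1106460143407, 'cy': 199.04679874532997, 'position': array([0.50911698, 0.00731807, 1.55169064]), 'attitude': array([-0.69766678, -0.02381622,  0.03534628,  0.71515347])}
{'fx': 328.13341539111855, 'fy': 328.13341539111855, 'cx': 320.8354291259931, 'cy': 191.43111659248825, 'mount': array([[ 1.19288598e-03,  9.48213934e-01,  3.17630149e-01,
         8.20182699e-02],
       [ 9.99999288e-01, -1.12949334e-03, -3.83728716e-04,
        -7.49482382e-04],
       [-5.09577764e-06,  3.17630381e-01, -9.48214607e-01,
        -1.43155991e-01],
       [ 0.00000000e+00,  0.00000000e+00,  0.00000000e+00,
         1.00000000e+00]])}
```

View pics/top0.png

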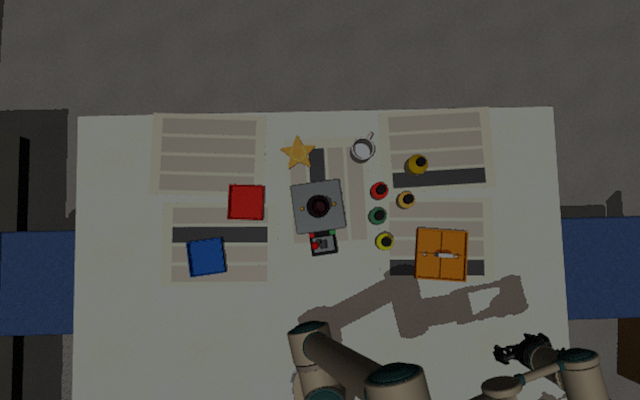

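View pics/scene0.png

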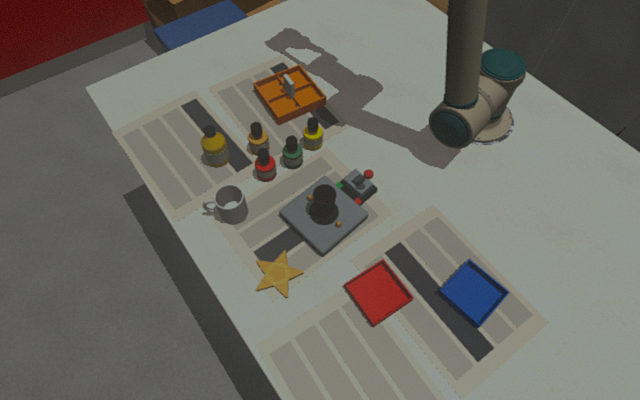

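Dark cup on the deck; four jars (red, gold, green, yellow) right of the mixer, the carrier to the right, red and blue trays to the left. Enlarging for pixel positions.

```bash
python3 - <<'E'
import cv2
i=cv2.imread("pics/top0.png")
c=cv2.convertScaleAbs(i[170:285,280:480],alpha=1.8)
cv2.imwrite("pics/top0a.png",cv2.resize(c,None,fx=4,fy=4,interpolation=cv2.INTER_CUBIC))
c=cv2.convertScaleAbs(i[170:285,180:380],alpha=1.8)
cv2.imwrite("pics/top0b.png",cv2.resize(c,None,fx=4,fy=4,interpolation=cv2.INTER_CUBIC))
E
cat > h.py <<'E'
from rig import manip
import numpy as np, cv2
from scipy.spatial.transform import Rotation as R
def rot(q): return R.from_quat([q[1],q[2],q[3],q[0]])
def cam(name):
    s=manip.get_state(); d=manip.get_image(name)
    if name=="wrist":
        Rt=rot(s["ee_rot"]).as_matrix(); m=d["mount"]
        d["P"]=np.array(s["position"])+Rt@m[:3,3]; d["A"]=Rt@m[:3,:3]
    else: d["P"]=np.array(d["position"]); d["A"]=rot(d["attitude"]).as_matrix()
    return d
def shot(name,fn,alpha=1.6,f=1):
    d=cam(name); i=cv2.convertScaleAbs(cv2.cvtColor(d["frame"],cv2.COLOR_RGB2BGR),alpha=alpha)
    cv2.imwrite("pics/"+fn,i); d.pop("frame")
    np.savez("pics/"+fn+".npz",**{k:np.array(d[k]) for k in("P","A","fx","fy","cx","cy")}); return d,i
def px(d,u,v,z):
    r=d["A"]@np.array([(u-d["cx"])/d["fx"],-(v-d["cy"])/d["fy"],-1]); return d["P"]+r*(z-d["P"][2])/r[2]
def proj(d,p):
    q=d["A"].T@(np.asarray(p)-d["P"]); return np.array([d["cx"]-d["fx"]*q[0]/q[2], d["cy"]+d["fy"]*q[1]/q[2]])
def go(x,y,z,yaw):
    """yaw = world direction (deg) of the tool y axis (mod 180), tool down. prints tool-frame delta from now"""
    s=manip.get_state(); R0=rot(s["ee_rot"]); best=None
    for k in (0,180):
        t=np.radians(yaw+k); Y=np.array([np.cos(t),np.sin(t),0]); Z=np.array([0,0,-1.]); X=np.cross(Y,Z)
        R1=R.from_matrix(np.c_[X,Y,Z]); w=np.degrees((R0.inv()*R1).as_rotvec())
        if best is None or np.linalg.norm(w)<np.linalg.norm(best[0]): best=(w,R1)
    D=np.array([x,y,z])-s["position"]
    print("shift in tool now",R0.inv().apply(D).round(4),"after turn",best[1].inv().apply(D).round(4),"turn",best[0].round(2),"n>=",round(np.linalg.norm(D)/.0417,1),round(np.linalg.norm(best[0])/7.16,1))
def st():
    s=manip.get_state(); Rm=rot(s["ee_rot"]).as_matrix()
    print(round(s["clock"],2),"p",s["position"].round(4),"ydir",round(np.degrees(np.arctan2(Rm[1,1],Rm[0,1])),2),"z",Rm[:,2].round(3),"F",np.round(s["contact_force"],1),"w",round(s["width"],4),"g",round(s["gripper_force"],1))
E
```

```text
(no output)
```

View pics/top0a.png

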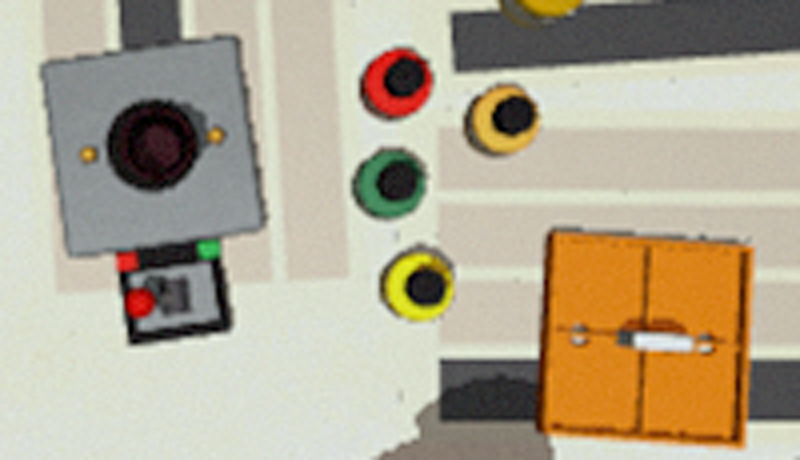

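View pics/top0b.png

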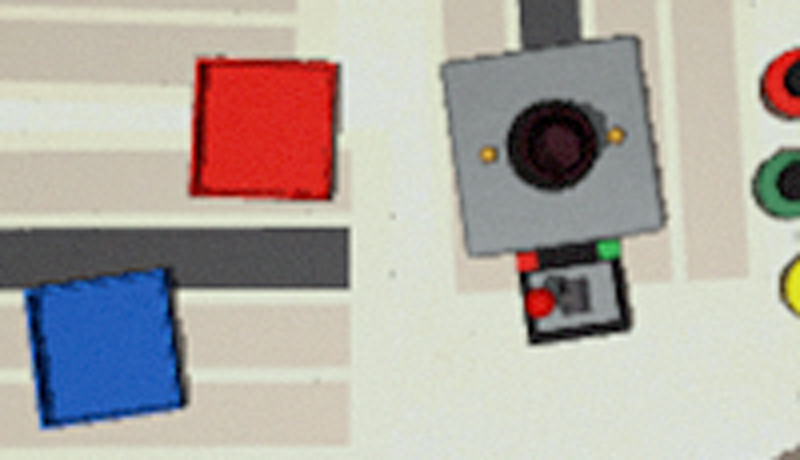

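The top view gives the deck pegs, cup rim, jar caps, carrier corners and blue tray corners. Converting these to world positions.

```bash
python3 - <<'E'
from h import *
d=cam("top")
a=lambda p:(280+p[0]/4-.375,170+p[1]/4-.375); b=lambda p:(180+p[0]/4-.375,170+p[1]/4-.375)
P=lambda f,pts,z: np.array([px(d,*f(p),z) for p in pts])
def sq(n,pts,z,f):
    c=P(f,pts,z); e=c[1]-c[0]+c[2]-c[3]; print(n,c.mean(0).round(4),"edge yaw",np.degrees(np.arctan2(e[1],e[0])).round(2),np.linalg.norm(np.roll(c,1,0)-c,axis=1).round(3))
sq("deck",[(42,65),(238,37),(266,228),(70,256)],.03,a)
p=P(a,[(89,155),(217,135)],.044); e=p[0]-p[1]; print("pegs",p.mean(0).round(4),np.degrees(np.arctan2(e[1],e[0])),np.linalg.norm(e))
sq("carrier",[(549,230),(752,243),(743,446),(541,432)],.036,a)
print("handle",P(a,[(632,342),(692,343)],.08).round(4))
sq("blue",[(25,290),(168,268),(187,405),(43,427)],.025,b)
print("cup",P(a,[(154,144)],.11).round(4))
for n,q in dict(red=(405,76),gold=(514,116),green=(399,181),yellow=(428,287)).items(): print(n,P(a,[q],.1).round(4))
st()
E
```

```text
deck [0.6126 0.0054 0.03  ] edge yaw -83.25 [0.166 0.171 0.167 0.169]
pegs [0.6125 0.0063 0.044 ] 97.50678463808099 0.11037184758593514
carrier [ 0.4386 -0.4101  0.036 ] edge yaw -95.27 [0.171 0.175 0.172 0.172]
handle [[ 0.4371 -0.3859  0.08  ]
 [ 0.435  -0.4357  0.08  ]]
blue [0.4506 0.391  0.025 ] edge yaw -82.78 [0.117 0.123 0.117 0.123]
cup [[0.6088 0.0056 0.11  ]]
red [[ 0.6607 -0.2028  0.1   ]]
gold [[ 0.6254 -0.2916  0.1   ]]
green [[ 0.5742 -0.1947  0.1   ]]
yellow [[ 0.487  -0.2154  0.1   ]]
0.2 p [ 0.1883 -0.543   0.2308] ydir -70.88 z [-0.     0.001 -1.   ] F [-0.1  0.2  0.1] w 0.0853 g 0.0
```

```bash
python3 - <<'E'
from h import *
go(0.609,0.006,0.22,97.2)
E
```

```text
shift in tool now [ 0.5773 -0.3808  0.0113] after turn [ 0.4862 -0.4919  0.0108] turn [-0.07 -0.   11.92] n>= 16.6 1.7
```

```bash
python3 -m pendant '[{"rz":6},{"rz":5.9},{"dx":0.024,"dy":-0.0245},{"dx":0.024,"dy":-0.0245},{"dx":0.024,"dy":-0.0245},{"dx":0.024,"dy":-0.0245},{"dx":0.024,"dy":-0.0245},{"dx":0.024,"dy":-0.0245},{"dx":0.024,"dy":-0.0245},{"dx":0.024,"dy":-0.0245},{"dx":0.024,"dy":-0.0245},{"dx":0.024,"dy":-0.0245}]' 40; python3 -m pendant '[{"dx":0.024,"dy":-0.0245},{"dx":0.024,"dy":-0.0245},{"dx":0.024,"dy":-0.0245},{"dx":0.024,"dy":-0.0245},{"dx":0.024,"dy":-0.0245},{"dx":0.024,"dy":-0.0245},{"dx":0.024,"dy":-0.0245},{"dx":0.024,"dy":-0.0245},{"dx":0,"dy":0}]'; python3 - <<'E'
from h import *
st(); shot("wrist","w1.png"); go(0.609,0.006,0.061,97.2)
E
```

```text
0.2 p [ 0.1883 -0.543   0.2308] ydir -70.88 z [-0.     0.001 -1.   ] F [-0.1  0.2  0.1] w 0.0853 g 0.0
shift in tool now [ 0.5773 -0.3808  0.1703] after turn [ 0.4861 -0.492   0.1699] turn [-0.05 -0.   11.93] n>= 17.1 1.7invalid input
invalid input
```

View pics/w1.png

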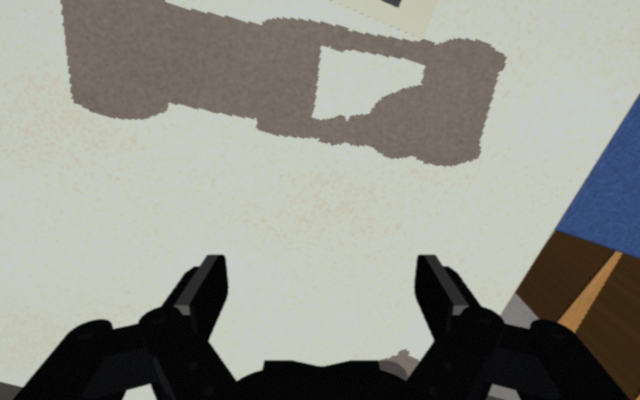

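The call was rejected, so the arm hasn't moved and this picture is of the start pose. Perhaps every key is required.

```bash
python3 -m pendant '[{"dx":0,"dy":0,"dz":0,"rx":0,"ry":0,"rz":6,"hand":0.085},{"dx":0,"dy":0,"dz":0,"rx":0,"ry":0,"rz":5.9,"hand":0.085}]' 40
```

```text
clock: 0.42
position: [0.1884, -0.5432, 0.2311]
ee_rot: [-0.0, 0.998, 0.061, -0.0]
contact_force: [0.2, 0.1, -0.3]
width: 0.0849
gripper_force: 0.0
```

```bash
python3 -m pendant '[{"dx":0.024,"dy":-0.0245,"dz":0,"rx":0,"ry":0,"rz":0,"hand":0.085},{"dx":0.024,"dy":-0.0245,"dz":0,"rx":0,"ry":0,"rz":0,"hand":0.085},{"dx":0.024,"dy":-0.0245,"dz":0,"rx":0,"ry":0,"rz":0,"hand":0.085},{"dx":0.024,"dy":-0.0245,"dz":0,"rx":0,"ry":0,"rz":0,"hand":0.085},{"dx":0.024,"dy":-0.0245,"dz":0,"rx":0,"ry":0,"rz":0,"hand":0.085},{"dx":0.024,"dy":-0.0245,"dz":0,"rx":0,"ry":0,"rz":0,"hand":0.085},{"dx":0.024,"dy":-0.0245,"dz":0,"rx":0,"ry":0,"rz":0,"hand":0.085},{"dx":0.024,"dy":-0.0245,"dz":0,"rx":0,"ry":0,"rz":0,"hand":0.085},{"dx":0.024,"dy":-0.0245,"dz":0,"rx":0,"ry":0,"rz":0,"hand":0.085},{"dx":0.024,"dy":-0.0245,"dz":0,"rx":0,"ry":0,"rz":0,"hand":0.085}]' 40 >/dev/null; python3 -m pendant '[{"dx":0.024,"dy":-0.0245,"dz":0,"rx":0,"ry":0,"rz":0,"hand":0.085},{"dx":0.024,"dy":-0.0245,"dz":0,"rx":0,"ry":0,"rz":0,"hand":0.085},{"dx":0.024,"dy":-0.0245,"dz":0,"rx":0,"ry":0,"rz":0,"hand":0.085},{"dx":0.024,"dy":-0.0245,"dz":0,"rx":0,"ry":0,"rz":0,"hand":0.085},{"dx":0.024,"dy":-0.0245,"dz":0,"rx":0,"ry":0,"rz":0,"hand":0.085},{"dx":0.024,"dy":-0.0245,"dz":0,"rx":0,"ry":0,"rz":0,"hand":0.085},{"dx":0.024,"dy":-0.0245,"dz":0,"rx":0,"ry":0,"rz":0,"hand":0.085},{"dx":0.014,"dy":-0.0245,"dz":0,"rx":0,"ry":0,"rz":0,"hand":0.085},{"dx":0,"dy":0,"dz":0,"rx":0,"ry":0,"rz":0,"hand":0.085}]'; python3 - <<'E'
from h import *
st(); shot("wrist","w2.png"); go(0.609,0.006,0.061,97.2)
E
```

```text
clock: 2.0
position: [0.5536, -0.048, 0.2309]
ee_rot: [-0.002, 0.998, 0.065, 0.001]
contact_force: [0.1, 0.2, -0.3]
width: 0.0847
gripper_force: 0.0
2.0 p [ 0.5536 -0.048   0.2309] ydir -82.52 z [ 0.001  0.003 -1.   ] F [ 0.1  0.2 -0.3] w 0.0847 g 0.0
shift in tool now [ 0.0636 -0.0485  0.1699] after turn [ 0.0633 -0.0489  0.1699] turn [-0.04  0.02  0.26] n>= 4.5 0.0
```

View pics/w2.png

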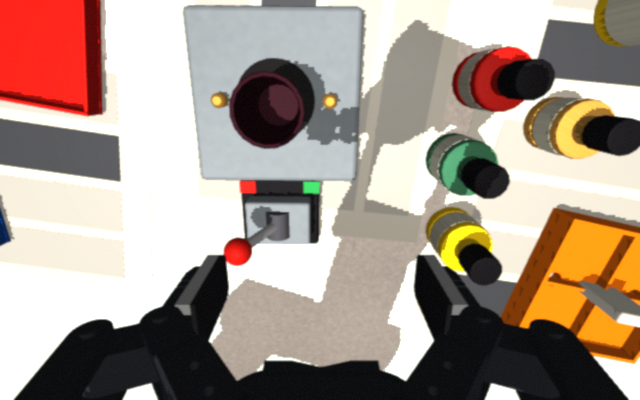

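```bash
python3 - <<'E'
from h import *
d=dict(np.load("pics/w2.png.npz"))
p=np.array([px(d,218,100,.044),px(d,330,101,.044)]);e=p[0]-p[1];print("pegs",p.mean(0),np.degrees(np.arctan2(e[1],e[0])),np.linalg.norm(e))
c=np.array([px(d,*q,.03) for q in[(185,8),(363,10),(357,179),(200,181)]]);e=c[1]-c[0]+c[2]-c[3];print("deck",c.mean(0),np.degrees(np.arctan2(e[1],e[0])),np.linalg.norm(np.roll(c,1,0)-c,axis=1).round(3))
print("cup",px(d,267,109,.11))
for n,u in dict(red=(539,77),gold=(621,138),green=(490,180),yel=(486,266)).items():print(n,px(d,*u,.1))
E
```

```text
pegs [0.61152358 0.0068429  0.044     ] 97.06587337168241 0.10881441854586345
deck [0.61012198 0.00627073 0.03      ] -82.33443943426977 [0.168 0.166 0.164 0.172]
cup [0.60898155 0.00294248 0.11      ]
red [ 0.66069372 -0.20603492  0.1       ]
gold [ 0.62340037 -0.28990116  0.1       ]
green [ 0.57362898 -0.19258917  0.1       ]
yel [ 0.49045904 -0.21377316  0.1       ]
```

```bash
python3 -m pendant '[{"dx":0.021,"dy":-0.016,"dz":0,"rx":0,"ry":0,"rz":0,"hand":0.085},{"dx":0.021,"dy":-0.016,"dz":0,"rx":0,"ry":0,"rz":0,"hand":0.085},{"dx":0.021,"dy":-0.016,"dz":0,"rx":0,"ry":0,"rz":0,"hand":0.085},{"dx":0,"dy":0,"dz":0.035,"rx":0,"ry":0,"rz":0,"hand":0.085},{"dx":0,"dy":0,"dz":0.035,"rx":0,"ry":0,"rz":0,"hand":0.085},{"dx":0,"dy":0,"dz":0.035,"rx":0,"ry":0,"rz":0,"hand":0.085},{"dx":0,"dy":0,"dz":0.035,"rx":0,"ry":0,"rz":0,"hand":0.085},{"dx":0,"dy":0,"dz":0.03,"rx":0,"ry":0,"rz":0,"hand":0.085},{"dx":0,"dy":0,"dz":0,"rx":0,"ry":0,"rz":0,"hand":0.085}]' >/dev/null; python3 -m pendant '[{"dx":0,"dy":0,"dz":0,"rx":0,"ry":0,"rz":0,"hand":0.03},{"dx":0,"dy":0,"dz":0,"rx":0,"ry":0,"rz":0,"hand":0.03},{"dx":0,"dy":0,"dz":0,"rx":0,"ry":0,"rz":0,"hand":0.03},{"dx":0,"dy":0,"dz":0,"rx":0,"ry":0,"rz":0,"hand":0.03},{"dx":0,"dy":0,"dz":0,"rx":0,"ry":0,"rz":0,"hand":0.03},{"dx":0,"dy":0,"dz":0,"rx":0,"ry":0,"rz":0,"hand":0.03}]' 30; python3 - <<'E'
from h import *
go(0.450,0.391,0.15,97.2)
E
```

```text
clock: 3.3
position: [0.61, 0.0025, 0.0638]
ee_rot: [0.001, 0.998, 0.063, 0.003]
contact_force: [0.6, -0.1, 6.4]
width: 0.0577
gripper_force: 31.8
shift in tool now [-0.1093 -0.4055 -0.0875] after turn [-0.11   -0.4055 -0.0862] turn [ 0.09 -0.29  0.04] n>= 10.3 0.0
```

```bash
python3 -m pendant '[{"dx":0,"dy":0,"dz":-0.02,"rx":0,"ry":0,"rz":0,"hand":0.03},{"dx":0,"dy":0,"dz":-0.033,"rx":0,"ry":0,"rz":0,"hand":0.03},{"dx":0,"dy":0,"dz":-0.033,"rx":0,"ry":0,"rz":0,"hand":0.03},{"dx":-0.01,"dy":-0.037,"dz":0,"rx":0,"ry":0,"rz":0,"hand":0.03},{"dx":-0.01,"dy":-0.037,"dz":0,"rx":0,"ry":0,"rz":0,"hand":0.03},{"dx":-0.01,"dy":-0.037,"dz":0,"rx":0,"ry":0,"rz":0,"hand":0.03},{"dx":-0.01,"dy":-0.037,"dz":0,"rx":0,"ry":0,"rz":0,"hand":0.03},{"dx":-0.01,"dy":-0.037,"dz":0,"rx":0,"ry":0,"rz":0,"hand":0.03},{"dx":-0.01,"dy":-0.037,"dz":0,"rx":0,"ry":0,"rz":0,"hand":0.03},{"dx":-0.01,"dy":-0.037,"dz":0,"rx":0,"ry":0,"rz":0,"hand":0.03},{"dx":-0.01,"dy":-0.037,"dz":0,"rx":0,"ry":0,"rz":0,"hand":0.03},{"dx":-0.01,"dy":-0.037,"dz":0,"rx":0,"ry":0,"rz":0,"hand":0.03}]' >/dev/null; python3 -m pendant '[{"dx":-0.01,"dy":-0.037,"dz":0,"rx":0,"ry":0,"rz":0,"hand":0.03},{"dx":-0.01,"dy":-0.037,"dz":0,"rx":0,"ry":0,"rz":0,"hand":0.03},{"dx":0,"dy":0,"dz":0,"rx":0,"ry":0,"rz":0,"hand":0.03}]'; python3 - <<'E'
from h import *
st();go(0.450,0.391,0.038,97.2)
E
```

```text
clock: 4.55
position: [0.4446, 0.3991, 0.1477]
ee_rot: [-0.003, 0.998, 0.066, -0.0]
contact_force: [0.1, 0.3, -1.1]
width: 0.0576
gripper_force: 32.6
4.55 p [0.4446 0.3991 0.1477] ydir -82.47 z [-0.001  0.005 -1.   ] F [ 0.1  0.3 -1.1] w 0.0576 g 32.6
shift in tool now [0.0044 0.0093 0.1097] after turn [0.0044 0.0087 0.1097] turn [-0.29  0.01  0.33] n>= 2.6 0.1
```

```bash
python3 -m pendant '[{"dx":0.004,"dy":0.009,"dz":0.03,"rx":0,"ry":0,"rz":0,"hand":0.03},{"dx":0,"dy":0,"dz":0.03,"rx":0,"ry":0,"rz":0,"hand":0.03},{"dx":0,"dy":0,"dz":0.025,"rx":0,"ry":0,"rz":0,"hand":0.03},{"dx":0,"dy":0,"dz":0.015,"rx":0,"ry":0,"rz":0,"hand":0.03},{"dx":0,"dy":0,"dz":0.007,"rx":0,"ry":0,"rz":0,"hand":0.03},{"dx":0,"dy":0,"dz":0,"rx":0,"ry":0,"rz":0,"hand":0.03},{"dx":0,"dy":0,"dz":0,"rx":0,"ry":0,"rz":0,"hand":0.03}]'
```

```text
clock: 5.13
position: [0.4534, 0.3845, 0.041]
ee_rot: [-0.0, 0.998, 0.063, 0.001]
contact_force: [0.1, 0.8, -0.5]
width: 0.0576
gripper_force: 32.1
```

```bash
python3 -m pendant '[{"dx":0,"dy":0,"dz":0.002,"rx":0,"ry":0,"rz":0,"hand":0.03},{"dx":0,"dy":0,"dz":0.001,"rx":0,"ry":0,"rz":0,"hand":0.03},{"dx":0,"dy":0,"dz":0,"rx":0,"ry":0,"rz":0,"hand":0.03}]'; python3 -m pendant '[{"dx":0,"dy":0,"dz":0,"rx":0,"ry":0,"rz":0,"hand":0.085},{"dx":0,"dy":0,"dz":0,"rx":0,"ry":0,"rz":0,"hand":0.085},{"dx":0,"dy":0,"dz":0,"rx":0,"ry":0,"rz":0,"hand":0.085},{"dx":0,"dy":0,"dz":0,"rx":0,"ry":0,"rz":0,"hand":0.085},{"dx":0,"dy":0,"dz":0,"rx":0,"ry":0,"rz":0,"hand":0.085},{"dx":0,"dy":0,"dz":-0.03,"rx":0,"ry":0,"rz":0,"hand":0.085},{"dx":0,"dy":0,"dz":-0.04,"rx":0,"ry":0,"rz":0,"hand":0.085},{"dx":0,"dy":0,"dz":-0.04,"rx":0,"ry":0,"rz":0,"hand":0.085},{"dx":0,"dy":0,"dz":-0.04,"rx":0,"ry":0,"rz":0,"hand":0.085}]';python3 - <<'E'
from h import *
st();go(0.438,-0.411,0.19,-5.3)
E
```

```text
clock: 5.38
position: [0.4532, 0.3845, 0.038]
ee_rot: [-0.0, 0.998, 0.063, 0.001]
contact_force: [-0.8, -0.3, -0.7]
width: 0.0575
gripper_force: 32.1
clock: 6.13
position: [0.4524, 0.3841, 0.1886]
ee_rot: [0.0, 0.998, 0.063, -0.0]
contact_force: [0.6, 0.2, 0.4]
width: 0.085
gripper_force: 0.0
6.13 p [0.4524 0.3841 0.1886] ydir -82.77 z [-0.001 -0.001 -1.   ] F [0.6 0.2 0.4] w 0.085 g 0.0
shift in tool now [-0.1143  0.7869 -0.0008] after turn [-0.793   0.0591 -0.0014] turn [-1.000e-02  6.000e-02 -7.747e+01] n>= 19.1 10.8
```

```bash
python3 -m pendant '[{"dx":-0.0057,"dy":0.039,"dz":0,"rx":0,"ry":0,"rz":0,"hand":0.085},{"dx":-0.0057,"dy":0.039,"dz":0,"rx":0,"ry":0,"rz":0,"hand":0.085},{"dx":-0.0057,"dy":0.039,"dz":0,"rx":0,"ry":0,"rz":0,"hand":0.085},{"dx":-0.0057,"dy":0.039,"dz":0,"rx":0,"ry":0,"rz":0,"hand":0.085},{"dx":-0.0057,"dy":0.039,"dz":0,"rx":0,"ry":0,"rz":0,"hand":0.085},{"dx":-0.0057,"dy":0.039,"dz":0,"rx":0,"ry":0,"rz":0,"hand":0.085},{"dx":-0.0057,"dy":0.039,"dz":0,"rx":0,"ry":0,"rz":0,"hand":0.085},{"dx":-0.0057,"dy":0.039,"dz":0,"rx":0,"ry":0,"rz":0,"hand":0.085},{"dx":-0.0057,"dy":0.039,"dz":0,"rx":0,"ry":0,"rz":0,"hand":0.085},{"dx":-0.0057,"dy":0.039,"dz":0,"rx":0,"ry":0,"rz":0,"hand":0.085}]' >/dev/null;  python3 -m pendant '[{"dx":-0.0057,"dy":0.039,"dz":0,"rx":0,"ry":0,"rz":0,"hand":0.085},{"dx":-0.0057,"dy":0.039,"dz":0,"rx":0,"ry":0,"rz":0,"hand":0.085},{"dx":-0.0057,"dy":0.039,"dz":0,"rx":0,"ry":0,"rz":0,"hand":0.085},{"dx":-0.0057,"dy":0.039,"dz":0,"rx":0,"ry":0,"rz":0,"hand":0.085},{"dx":-0.0057,"dy":0.039,"dz":0,"rx":0,"ry":0,"rz":0,"hand":0.085},{"dx":-0.0057,"dy":0.039,"dz":0,"rx":0,"ry":0,"rz":0,"hand":0.085},{"dx":-0.0057,"dy":0.039,"dz":0,"rx":0,"ry":0,"rz":0,"hand":0.085},{"dx":-0.0057,"dy":0.039,"dz":0,"rx":0,"ry":0,"rz":0,"hand":0.085}]' >/dev/null; python3 -m pendant '[{"dx":0,"dy":0,"dz":0,"rx":0,"ry":0,"rz":-7,"hand":0.085},{"dx":0,"dy":0,"dz":0,"rx":0,"ry":0,"rz":-7,"hand":0.085},{"dx":0,"dy":0,"dz":0,"rx":0,"ry":0,"rz":-7,"hand":0.085},{"dx":0,"dy":0,"dz":0,"rx":0,"ry":0,"rz":-7,"hand":0.085},{"dx":0,"dy":0,"dz":0,"rx":0,"ry":0,"rz":-7,"hand":0.085},{"dx":0,"dy":0,"dz":0,"rx":0,"ry":0,"rz":-7,"hand":0.085},{"dx":0,"dy":0,"dz":0,"rx":0,"ry":0,"rz":-7,"hand":0.085},{"dx":0,"dy":0,"dz":0,"rx":0,"ry":0,"rz":-7,"hand":0.085},{"dx":0,"dy":0,"dz":0,"rx":0,"ry":0,"rz":-7,"hand":0.085},{"dx":0,"dy":0,"dz":0,"rx":0,"ry":0,"rz":-7,"hand":0.085},{"dx":0,"dy":0,"dz":0,"rx":0,"ry":0,"rz":-7,"hand":0.085}]'; python3 - <<'E'
from h import *
st();shot("wrist","w3.png");_,i=shot("top","t3.png");go(0.438,-0.411,0.12,-5.3)
a=cv2.imread("pics/w3.png"); b=cv2.resize(i[140:290,160:500],(800,353)); 
cv2.imwrite("pics/v3.png",cv2.resize(np.vstack([cv2.resize(a,(800,500))[:,:],b]),(750,600*800//853 if 0 else 600)))
E
```

```text
clock: 8.55
position: [0.4392, -0.3249, 0.1873]
ee_rot: [-0.0, 0.74, 0.673, -0.0]
contact_force: [-0.1, 0.4, -0.7]
width: 0.085
gripper_force: 0.0
8.55 p [ 0.4392 -0.3249  0.1873] ydir -5.43 z [-0. -0. -1.] F [-0.1  0.4 -0.7] w 0.085 g 0.0
shift in tool now [-0.0858  0.0075  0.0673] after turn [-0.0858  0.0067  0.0673] turn [-0.01  0.   -0.49] n>= 2.6 0.1
```

View pics/v3.png

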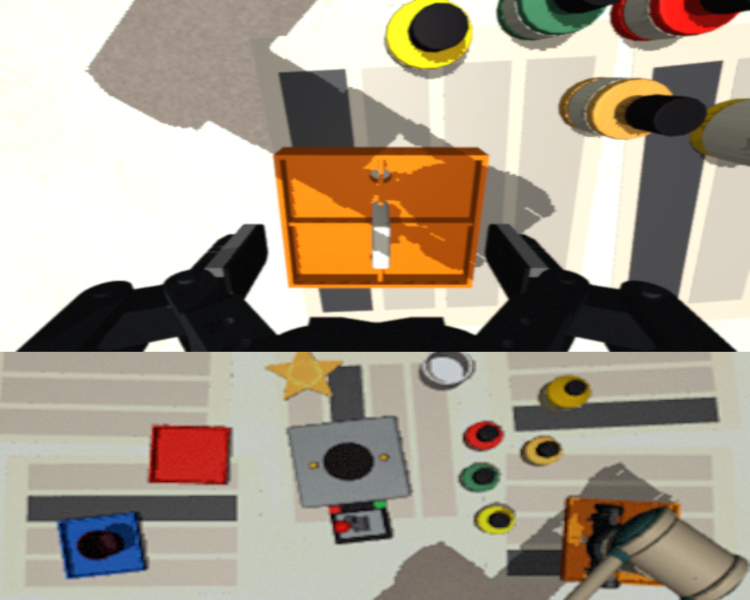

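Cup stands in the blue tray (bottom-left of the lower half); the dark disc on the deck looks like a flat marking. The carrier is below the gripper, handle top near (325,281) in the wrist image.

```bash
python3 - <<'E'
from h import *
d=dict(np.load("pics/w3.png.npz")); f=lambda u,v:(u/1.172,v/.879)
for q in [(381,228),(381,268)]: print(px(d,*f(*q),.08).round(4))
c=np.array([px(d,*f(*q),.036) for q in[(275,153),(488,152),(473,287),(290,287)]]);e=c[1]-c[0]+c[2]-c[3];print(c.mean(0),np.degrees(np.arctan2(e[1],e[0])),np.linalg.norm(np.roll(c,1,0)-c,axis=1).round(3))
go(.4375,-.4105,.120,-5.2)
E
```

```text
[ 0.437  -0.3884  0.08  ]
[ 0.4328 -0.4352  0.08  ]
[ 0.43601773 -0.41055322  0.036     ] -5.185677345193009 [0.173 0.169 0.175 0.171]
shift in tool now [-0.0853  0.0069  0.0673] after turn [-0.0854  0.006   0.0673] turn [-0.01  0.   -0.59] n>= 2.6 0.1
```

```bash
python3 -m pendant '[{"dx":-0.0285,"dy":0.0025,"dz":0,"rx":0,"ry":0,"rz":-0.2,"hand":0.06},{"dx":-0.0285,"dy":0.0025,"dz":0,"rx":0,"ry":0,"rz":0,"hand":0.06},{"dx":-0.0285,"dy":0.0025,"dz":0,"rx":0,"ry":0,"rz":0,"hand":0.06},{"dx":0,"dy":0,"dz":0.035,"rx":0,"ry":0,"rz":0,"hand":0.06},{"dx":0,"dy":0,"dz":0.037,"rx":0,"ry":0,"rz":0,"hand":0.06},{"dx":0,"dy":0,"dz":0.035,"rx":0,"ry":0,"rz":0,"hand":0.06},{"dx":0,"dy":0,"dz":0.035,"rx":0,"ry":0,"rz":0,"hand":0.06},{"dx":0,"dy":0,"dz":0,"rx":0,"ry":0,"rz":0,"hand":0.06},{"dx":0,"dy":0,"dz":0,"rx":0,"ry":0,"rz":0,"hand":0.06}]'; python3 -m pendant '[{"dx":0,"dy":0,"dz":0,"rx":0,"ry":0,"rz":0,"hand":0.0},{"dx":0,"dy":0,"dz":0,"rx":0,"ry":0,"rz":0,"hand":0.0},{"dx":0,"dy":0,"dz":0,"rx":0,"ry":0,"rz":0,"hand":0.0},{"dx":0,"dy":0,"dz":0,"rx":0,"ry":0,"rz":0,"hand":0.0},{"dx":0,"dy":0,"dz":0,"rx":0,"ry":0,"rz":0,"hand":0.0},{"dx":0,"dy":0,"dz":0,"rx":0,"ry":0,"rz":0,"hand":0.0},{"dx":0,"dy":0,"dz":0,"rx":0,"ry":0,"rz":0,"hand":0.0},{"dx":0,"dy":0,"dz":0,"rx":0,"ry":0,"rz":0,"hand":0.0},{"dx":0,"dy":0,"dz":0,"rx":0,"ry":0,"rz":0,"hand":0.0}]' 90
```

```text
clock: 9.4
position: [0.4375, -0.4098, 0.0439]
ee_rot: [-0.002, 0.741, 0.671, 0.0]
contact_force: [-0.0, -0.4, 0.6]
width: 0.0599
gripper_force: 0.0
clock: 10.15
position: [0.438, -0.4116, 0.0478]
ee_rot: [0.001, 0.741, 0.672, -0.001]
contact_force: [-3.2, -0.5, 6.8]
width: 0.0128
gripper_force: 89.1
```

```bash
python3 -m pendant '[{"dx":0,"dy":0,"dz":-0.015,"rx":0,"ry":0,"rz":0,"hand":0.0},{"dx":0,"dy":0,"dz":-0.03,"rx":0,"ry":0,"rz":0,"hand":0.0},{"dx":0,"dy":0,"dz":-0.04,"rx":0,"ry":0,"rz":0,"hand":0.0},{"dx":0,"dy":0,"dz":-0.04,"rx":0,"ry":0,"rz":0,"hand":0.0},{"dx":0,"dy":0,"dz":-0.03,"rx":0,"ry":0,"rz":0,"hand":0.0},{"dx":0,"dy":0,"dz":0,"rx":0,"ry":0,"rz":0,"hand":0.0},{"dx":0,"dy":0,"dz":0,"rx":0,"ry":0,"rz":0,"hand":0.0}]'; python3 - <<'E'
from h import *
st();go(0.612,0.0065,0.195,7.2)
E
```

```text
clock: 10.73
position: [0.439, -0.4114, 0.2027]
ee_rot: [0.003, 0.741, 0.672, -0.0]
contact_force: [-0.0, 1.0, -6.0]
width: 0.0126
gripper_force: 88.3
10.73 p [ 0.439  -0.4114  0.2027] ydir -5.58 z [ 0.003 -0.004 -1.   ] F [-0.  1. -6.] w 0.0126 g 88.3
shift in tool now [0.4328 0.1315 0.0067] after turn [0.3929 0.224  0.0077] turn [  0.19   0.23 -12.78] n>= 10.8 1.8
```

```bash
python3 -m pendant '[{"dx":0,"dy":0,"dz":0,"rx":0,"ry":0,"rz":-4.2,"hand":0},{"dx":0,"dy":0,"dz":0,"rx":0,"ry":0,"rz":-4.2,"hand":0},{"dx":0,"dy":0,"dz":0,"rx":0,"ry":0,"rz":-4.2,"hand":0},{"dx":0.02,"dy":0.011,"dz":0,"rx":0,"ry":0,"rz":0,"hand":0},{"dx":0.027,"dy":0.0155,"dz":0,"rx":0,"ry":0,"rz":0,"hand":0},{"dx":0.027,"dy":0.0155,"dz":0,"rx":0,"ry":0,"rz":0,"hand":0},{"dx":0.027,"dy":0.0155,"dz":0,"rx":0,"ry":0,"rz":0,"hand":0},{"dx":0.027,"dy":0.0155,"dz":0,"rx":0,"ry":0,"rz":0,"hand":0},{"dx":0.027,"dy":0.0155,"dz":0,"rx":0,"ry":0,"rz":0,"hand":0},{"dx":0.027,"dy":0.0155,"dz":0,"rx":0,"ry":0,"rz":0,"hand":0},{"dx":0.027,"dy":0.0155,"dz":0,"rx":0,"ry":0,"rz":0,"hand":0}]' >/dev/null; python3 -m pendant '[{"dx":0.027,"dy":0.0155,"dz":0,"rx":0,"ry":0,"rz":0,"hand":0},{"dx":0.027,"dy":0.0155,"dz":0,"rx":0,"ry":0,"rz":0,"hand":0},{"dx":0.027,"dy":0.0155,"dz":0,"rx":0,"ry":0,"rz":0,"hand":0},{"dx":0.027,"dy":0.0155,"dz":0,"rx":0,"ry":0,"rz":0,"hand":0},{"dx":0.027,"dy":0.0155,"dz":0,"rx":0,"ry":0,"rz":0,"hand":0},{"dx":0.027,"dy":0.0155,"dz":0,"rx":0,"ry":0,"rz":0,"hand":0},{"dx":0.02,"dy":0.011,"dz":0,"rx":0,"ry":0,"rz":0,"hand":0},{"dx":0,"dy":0,"dz":0,"rx":0,"ry":0,"rz":0,"hand":0},{"dx":0,"dy":0,"dz":0,"rx":0,"ry":0,"rz":0,"hand":0}]'; python3 - <<'E'
from h import *
st();go(0.612,0.0065,0.12,7.2); shot("wrist","w4.png");_,i=shot("top","t4.png")
E
```

```text
clock: 12.4
position: [0.6108, 0.0061, 0.1972]
ee_rot: [-0.002, 0.662, 0.75, -0.002]
contact_force: [0.1, -0.7, -5.1]
width: 0.0124
gripper_force: 88.4
12.4 p [0.6108 0.0061 0.1972] ydir 7.17 z [-0.006  0.    -1.   ] F [ 0.1 -0.7 -5.1] w 0.0124 g 88.4
shift in tool now [0.0002 0.0017 0.0772] after turn [0.0003 0.0013 0.0772] turn [-0.33 -0.06 -0.03] n>= 1.9 0.0
```

View pics/w4.png

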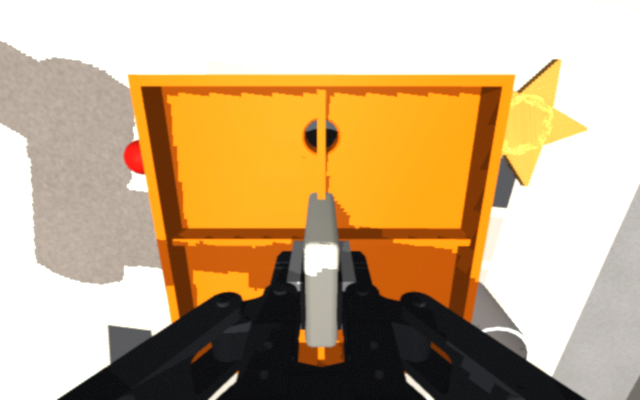

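```bash
python3 - <<'E'
from h import *
d=dict(np.load("pics/w4.png.npz")); s=manip.get_state(); Rm=rot(s["ee_rot"])
T=lambda u,v,z: Rm.inv().apply(px(d,u,v,z)-s["position"]).round(4)
u=s["position"][2]-.048
print(T(130,76,u+.036),T(514,76,u+.036),T(321,135,u+.016))
print(T(178,320,u+.036),T(470,320,u+.036))
E
```

```text
[ 0.0864 -0.0849  0.0124] [0.087  0.0855 0.0116] [0.0575 0.0002 0.032 ]
[-0.0453 -0.0812  0.0124] [-0.044   0.0854  0.0116]
```

```bash
python3 -m pendant '[{"dx":0,"dy":0.0012,"dz":0.02,"rx":0,"ry":0,"rz":0,"hand":0},{"dx":0,"dy":0,"dz":0.03,"rx":0,"ry":0,"rz":0,"hand":0},{"dx":0,"dy":0,"dz":0.03,"rx":0,"ry":0,"rz":0,"hand":0},{"dx":0,"dy":0,"dz":0.015,"rx":0,"ry":0,"rz":0,"hand":0},{"dx":0,"dy":0,"dz":0,"rx":0,"ry":0,"rz":0,"hand":0},{"dx":0,"dy":0,"dz":0,"rx":0,"ry":0,"rz":0,"hand":0}]';  python3 -m pendant '[{"dx":0,"dy":0,"dz":0.004,"rx":0,"ry":0,"rz":0,"hand":0},{"dx":0,"dy":0,"dz":0.004,"rx":0,"ry":0,"rz":0,"hand":0},{"dx":0,"dy":0,"dz":0.004,"rx":0,"ry":0,"rz":0,"hand":0},{"dx":0,"dy":0,"dz":0,"rx":0,"ry":0,"rz":0,"hand":0}]'
```

```text
clock: 13.0
position: [0.6124, 0.0037, 0.1041]
ee_rot: [-0.001, 0.663, 0.749, -0.001]
contact_force: [0.8, 0.1, -3.4]
width: 0.0128
gripper_force: 88.3
clock: 13.33
position: [0.6134, 0.0046, 0.0933]
ee_rot: [0.0, 0.662, 0.749, -0.0]
contact_force: [-0.5, 0.1, -4.4]
width: 0.0124
gripper_force: 88.4
```

```bash
python3 -m pendant '[{"dx":0.0007,"dy":-0.0007,"dz":0.003,"rx":0,"ry":0,"rz":0,"hand":0},{"dx":0,"dy":0,"dz":0.003,"rx":0,"ry":0,"rz":0,"hand":0},{"dx":0,"dy":0,"dz":0.003,"rx":0,"ry":0,"rz":0,"hand":0},{"dx":0,"dy":0,"dz":0,"rx":0,"ry":0,"rz":0,"hand":0},{"dx":0,"dy":0,"dz":0,"rx":0,"ry":0,"rz":0,"hand":0}]';  python3 -m pendant '[{"dx":0,"dy":0,"dz":0.003,"rx":0,"ry":0,"rz":0,"hand":0},{"dx":0,"dy":0,"dz":0.003,"rx":0,"ry":0,"rz":0,"hand":0},{"dx":0,"dy":0,"dz":0.001,"rx":0,"ry":0,"rz":0,"hand":0},{"dx":0,"dy":0,"dz":0,"rx":0,"ry":0,"rz":0,"hand":0},{"dx":0,"dy":0,"dz":0,"rx":0,"ry":0,"rz":0,"hand":0}]'
```

```text
clock: 13.75
position: [0.6121, 0.006, 0.0838]
ee_rot: [-0.001, 0.662, 0.749, -0.0]
contact_force: [-0.4, 1.9, -4.6]
width: 0.0131
gripper_force: 88.5
clock: 14.17
position: [0.6121, 0.0065, 0.0778]
ee_rot: [-0.001, 0.662, 0.749, 0.0]
contact_force: [-4.6, 5.7, 2.6]
width: 0.0129
gripper_force: 89.6
```

```bash
python3 -m pendant '[{"dx":0,"dy":0,"dz":0.002,"rx":0,"ry":0,"rz":0,"hand":0},{"dx":0,"dy":0,"dz":0,"rx":0,"ry":0,"rz":0,"hand":0}]';  python3 -m pendant '[{"dx":0,"dy":0,"dz":0,"rx":0,"ry":0,"rz":0,"hand":0.06},{"dx":0,"dy":0,"dz":0,"rx":0,"ry":0,"rz":0,"hand":0.06},{"dx":0,"dy":0,"dz":0,"rx":0,"ry":0,"rz":0,"hand":0.06},{"dx":0,"dy":0,"dz":0,"rx":0,"ry":0,"rz":0,"hand":0.06},{"dx":0,"dy":0,"dz":0,"rx":0,"ry":0,"rz":0,"hand":0.06},{"dx":0,"dy":0,"dz":-0.02,"rx":0,"ry":0,"rz":0,"hand":0.06},{"dx":0,"dy":0,"dz":-0.04,"rx":0,"ry":0,"rz":0,"hand":0.06},{"dx":0,"dy":0,"dz":-0.04,"rx":0,"ry":0,"rz":0,"hand":0.06},{"dx":0,"dy":0,"dz":-0.04,"rx":0,"ry":0,"rz":0,"hand":0.06}]'; python3 - <<'E'
from h import *
st(); d,w=shot("wrist","w5.png"); d,t=shot("top","t5.png"); go(.49,-.2145,.2,97.2)
w=cv2.resize(w[20:380],(533,300)); t=cv2.resize(t[150:270,240:460],(550,300),interpolation=cv2.INTER_CUBIC)
cv2.imwrite("pics/v5.png",np.vstack([np.pad(w,((0,0),(0,17),(0,0))),t]))
E
```

```text
clock: 14.33
position: [0.6121, 0.0065, 0.0778]
ee_rot: [-0.001, 0.662, 0.749, 0.0]
contact_force: [-6.7, 4.9, 12.5]
width: 0.013
gripper_force: 91.1
clock: 15.08
position: [0.6125, 0.0051, 0.2162]
ee_rot: [-0.0, 0.663, 0.749, -0.001]
contact_force: [1.9, 0.5, 0.4]
width: 0.0602
gripper_force: 0.0
15.08 p [0.6125 0.0051 0.2162] ydir 7.01 z [-0.001 -0.    -1.   ] F [1.9 0.5 0.4] w 0.0602 g 0.0
shift in tool now [-0.2019 -0.1536  0.0215] after turn [-0.1539  0.2015  0.0231] turn [ 0.85 -0.5  89.82] n>= 6.1 12.5
```

View pics/v5.png

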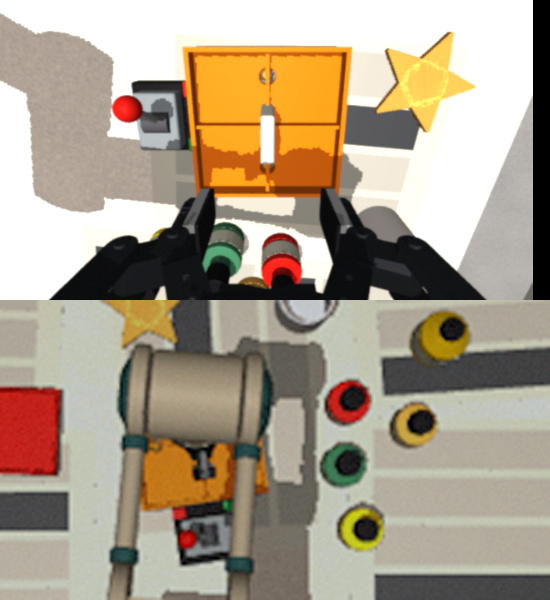

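```bash
python3 -m pendant '[{"dx":0,"dy":0,"dz":0,"rx":0,"ry":0,"rz":6.9,"hand":0.06},{"dx":0,"dy":0,"dz":0,"rx":0,"ry":0,"rz":6.9,"hand":0.06},{"dx":0,"dy":0,"dz":0,"rx":0,"ry":0,"rz":6.9,"hand":0.06},{"dx":0,"dy":0,"dz":0,"rx":0,"ry":0,"rz":6.9,"hand":0.06},{"dx":0,"dy":0,"dz":0,"rx":0,"ry":0,"rz":6.9,"hand":0.06},{"dx":0,"dy":0,"dz":0,"rx":0,"ry":0,"rz":6.9,"hand":0.06},{"dx":0,"dy":0,"dz":0,"rx":0,"ry":0,"rz":6.9,"hand":0.06},{"dx":0,"dy":0,"dz":0,"rx":0,"ry":0,"rz":6.9,"hand":0.06},{"dx":0,"dy":0,"dz":0,"rx":0,"ry":0,"rz":6.9,"hand":0.06},{"dx":0,"dy":0,"dz":0,"rx":0,"ry":0,"rz":6.9,"hand":0.06},{"dx":0,"dy":0,"dz":0,"rx":0,"ry":0,"rz":6.9,"hand":0.06},{"dx":0,"dy":0,"dz":0,"rx":0,"ry":0,"rz":6.9,"hand":0.06}]' >/dev/null; python3 -m pendant '[{"dx":0,"dy":0,"dz":0,"rx":0,"ry":0,"rz":6.9,"hand":0.06},{"dx":-0.022,"dy":0.0288,"dz":0,"rx":0,"ry":0,"rz":0,"hand":0.06},{"dx":-0.022,"dy":0.0288,"dz":0,"rx":0,"ry":0,"rz":0,"hand":0.06},{"dx":-0.022,"dy":0.0288,"dz":0,"rx":0,"ry":0,"rz":0,"hand":0.06},{"dx":-0.022,"dy":0.0288,"dz":0,"rx":0,"ry":0,"rz":0,"hand":0.06},{"dx":-0.022,"dy":0.0288,"dz":0,"rx":0,"ry":0,"rz":0,"hand":0.06},{"dx":-0.022,"dy":0.0288,"dz":0,"rx":0,"ry":0,"rz":0,"hand":0.06},{"dx":-0.022,"dy":0.0288,"dz":0,"rx":0,"ry":0,"rz":0,"hand":0.06},{"dx":0,"dy":0,"dz":0,"rx":0,"ry":0,"rz":0,"hand":0.06},{"dx":0,"dy":0,"dz":0,"rx":0,"ry":0,"rz":0,"hand":0.06}]' ; python3 - <<'E'
from h import *
st(); go(.4887,-.2146,.064,97.2); shot("wrist","w6.png")
E
```

```text
clock: 17.02
position: [0.4849, -0.216, 0.2149]
ee_rot: [-0.0, 0.998, 0.062, -0.0]
contact_force: [0.2, 0.0, 0.5]
width: 0.0601
gripper_force: 0.0
17.02 p [ 0.4849 -0.216   0.2149] ydir -82.91 z [-0. -0. -1.] F [0.2 0.  0.5] w 0.0601 g 0.0
shift in tool now [ 0.004  -0.0009  0.1509] after turn [ 0.004  -0.0009  0.1509] turn [-0.    0.01 -0.11] n>= 3.6 0.0
```

View pics/w6.png

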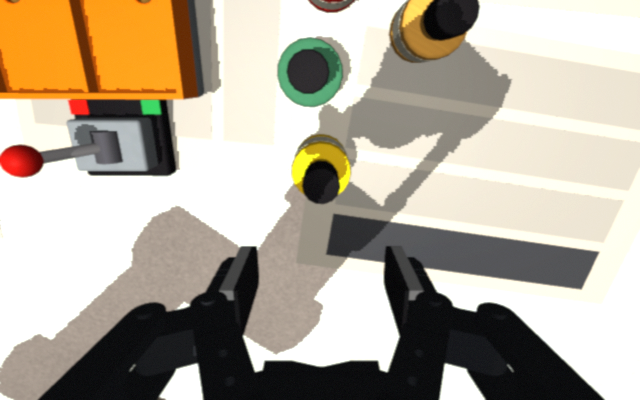

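```bash
python3 - <<'E'
from h import *
d=dict(np.load("pics/w6.png.npz"))
print("yel",px(d,321,186,.1),"green",px(d,307,70,.1),"gold",px(d,452,18,.1)); st()
E
```

```text
yel [ 0.48493031 -0.2154042   0.1       ] green [ 0.57270106 -0.19395152  0.1       ] gold [ 0.61959316 -0.2914669   0.1       ]
17.07 p [ 0.4855 -0.2148  0.2149] ydir -82.8 z [ 0.     0.001 -1.   ] F [0.5 0.1 0. ] w 0.0598 g 0.0
```

```bash
python3 -m pendant '[{"dx":0.002,"dy":0,"dz":0.03,"rx":0,"ry":0,"rz":0,"hand":0.06},{"dx":0,"dy":0,"dz":0.035,"rx":0,"ry":0,"rz":0,"hand":0.06},{"dx":0,"dy":0,"dz":0.035,"rx":0,"ry":0,"rz":0,"hand":0.06},{"dx":0,"dy":0,"dz":0.031,"rx":0,"ry":0,"rz":0,"hand":0.06},{"dx":0,"dy":0,"dz":0.02,"rx":0,"ry":0,"rz":0,"hand":0.06},{"dx":0,"dy":0,"dz":0,"rx":0,"ry":0,"rz":0,"hand":0.06}]'; python3 -m pendant '[{"dx":0,"dy":0,"dz":0,"rx":0,"ry":0,"rz":0,"hand":0.01},{"dx":0,"dy":0,"dz":0,"rx":0,"ry":0,"rz":0,"hand":0.01},{"dx":0,"dy":0,"dz":0,"rx":0,"ry":0,"rz":0,"hand":0.01},{"dx":0,"dy":0,"dz":0,"rx":0,"ry":0,"rz":0,"hand":0.01},{"dx":0,"dy":0,"dz":0,"rx":0,"ry":0,"rz":0,"hand":0.01},{"dx":0,"dy":0,"dz":0,"rx":0,"ry":0,"rz":0,"hand":0.01}]' 50; python3 -m pendant '[{"dx":0,"dy":0,"dz":-0.03,"rx":0,"ry":0,"rz":0,"hand":0.01},{"dx":0,"dy":0,"dz":-0.04,"rx":0,"ry":0,"rz":0,"hand":0.01},{"dx":0,"dy":0,"dz":-0.04,"rx":0,"ry":0,"rz":0,"hand":0.01},{"dx":0,"dy":0,"dz":-0.04,"rx":0,"ry":0,"rz":0,"hand":0.01},{"dx":0,"dy":0,"dz":0,"rx":0,"ry":0,"rz":0,"hand":0.01},{"dx":0,"dy":0,"dz":0,"rx":0,"ry":0,"rz":0,"hand":0.01}]'; python3 - <<'E'
from h import *
st(); go(.5656,.0425,.215,97.2)
E
```

```text
clock: 17.57
position: [0.4853, -0.2107, 0.0598]
ee_rot: [-0.003, 0.998, 0.065, -0.004]
contact_force: [-0.9, 0.2, -0.5]
width: 0.0596
gripper_force: 0.0
clock: 18.07
position: [0.4891, -0.2146, 0.0659]
ee_rot: [0.001, 0.998, 0.064, 0.002]
contact_force: [1.2, 0.4, 5.7]
width: 0.0305
gripper_force: 50.3
clock: 18.57
position: [0.4887, -0.2147, 0.2168]
ee_rot: [0.002, 0.998, 0.064, 0.002]
contact_force: [0.2, 1.5, -4.4]
width: 0.0305
gripper_force: 51.0
18.57 p [ 0.4887 -0.2147  0.2168] ydir -82.68 z [ 0.005 -0.003 -1.   ] F [ 0.2  1.5 -4.4] w 0.0305 g 51.0
shift in tool now [ 0.1091 -0.2453  0.0014] after turn [ 0.1086 -0.2455  0.0018] turn [ 0.21 -0.24  0.12] n>= 6.4 0.0
```

```bash
python3 -m pendant '[{"dx":0.0136,"dy":-0.0307,"dz":0,"rx":0,"ry":0,"rz":0,"hand":0.01},{"dx":0.0136,"dy":-0.0307,"dz":0,"rx":0,"ry":0,"rz":0,"hand":0.01},{"dx":0.0136,"dy":-0.0307,"dz":0,"rx":0,"ry":0,"rz":0,"hand":0.01},{"dx":0.0136,"dy":-0.0307,"dz":0,"rx":0,"ry":0,"rz":0,"hand":0.01},{"dx":0.0136,"dy":-0.0307,"dz":0,"rx":0,"ry":0,"rz":0,"hand":0.01},{"dx":0.0136,"dy":-0.0307,"dz":0,"rx":0,"ry":0,"rz":0,"hand":0.01},{"dx":0.0136,"dy":-0.0307,"dz":0,"rx":0,"ry":0,"rz":0,"hand":0.01},{"dx":0.0136,"dy":-0.0307,"dz":0,"rx":0,"ry":0,"rz":0,"hand":0.01},{"dx":0,"dy":0,"dz":0,"rx":0,"ry":0,"rz":0,"hand":0.01},{"dx":0,"dy":0,"dz":0,"rx":0,"ry":0,"rz":0,"hand":0.01}]'; python3 - <<'E'
from h import *
st(); go(.5656,.0425,.112,97.2)
E
```

```text
clock: 19.4
position: [0.5628, 0.0451, 0.2115]
ee_rot: [-0.0, 0.998, 0.066, -0.003]
contact_force: [-1.0, -0.4, -3.3]
width: 0.0307
gripper_force: 51.2
19.4 p [0.5628 0.0451 0.2115] ydir -82.48 z [-0.006 -0.    -1.   ] F [-1.  -0.4 -3.3] w 0.0307 g 51.2
shift in tool now [0.003  0.003  0.0995] after turn [0.0024 0.003  0.0995] turn [-0.04  0.32  0.32] n>= 2.4 0.1
```

```bash
python3 -m pendant '[{"dx":0.002,"dy":0.002,"dz":0.03,"rx":0,"ry":0,"rz":0,"hand":0.01},{"dx":0,"dy":0,"dz":0.03,"rx":0,"ry":0,"rz":0,"hand":0.01},{"dx":0,"dy":0,"dz":0.02,"rx":0,"ry":0,"rz":0,"hand":0.01},{"dx":0,"dy":0,"dz":0.012,"rx":0,"ry":0,"rz":0,"hand":0.01},{"dx":0,"dy":0,"dz":0.005,"rx":0,"ry":0,"rz":0,"hand":0.01},{"dx":0,"dy":0,"dz":0.002,"rx":0,"ry":0,"rz":0,"hand":0.01},{"dx":0,"dy":0,"dz":0,"rx":0,"ry":0,"rz":0,"hand":0.01},{"dx":0,"dy":0,"dz":0,"rx":0,"ry":0,"rz":0,"hand":0.01}]'
```

```text
clock: 20.07
position: [0.567, 0.0412, 0.1159]
ee_rot: [0.0, 0.998, 0.064, 0.001]
contact_force: [0.3, 0.4, -1.8]
width: 0.0309
gripper_force: 51.2
```

```bash
python3 -m pendant '[{"dx":0,"dy":0,"dz":0.002,"rx":0,"ry":0,"rz":0,"hand":0.01},{"dx":0,"dy":0,"dz":0.002,"rx":0,"ry":0,"rz":0,"hand":0.01},{"dx":0,"dy":0,"dz":0,"rx":0,"ry":0,"rz":0,"hand":0.01},{"dx":0,"dy":0,"dz":0,"rx":0,"ry":0,"rz":0,"hand":0.01}]'; python3 -m pendant '[{"dx":0,"dy":0,"dz":0,"rx":0,"ry":0,"rz":0,"hand":0.055},{"dx":0,"dy":0,"dz":0,"rx":0,"ry":0,"rz":0,"hand":0.055},{"dx":0,"dy":0,"dz":0,"rx":0,"ry":0,"rz":0,"hand":0.055},{"dx":0,"dy":0,"dz":0,"rx":0,"ry":0,"rz":0,"hand":0.055},{"dx":0,"dy":0,"dz":-0.02,"rx":0,"ry":0,"rz":0,"hand":0.055},{"dx":0,"dy":0,"dz":-0.03,"rx":0,"ry":0,"rz":0,"hand":0.055},{"dx":0,"dy":0,"dz":-0.03,"rx":0,"ry":0,"rz":0,"hand":0.055},{"dx":0,"dy":0,"dz":-0.02,"rx":0,"ry":0,"rz":0,"hand":0.055},{"dx":0,"dy":0,"dz":0,"rx":0,"ry":0,"rz":0,"hand":0.055}]'; python3 - <<'E'
from h import *
st(); go(.5735,-.1937,.2,97.2)
E
```

```text
clock: 20.4
position: [0.5671, 0.0416, 0.1119]
ee_rot: [0.0, 0.998, 0.064, 0.001]
contact_force: [0.2, -0.1, 0.4]
width: 0.0308
gripper_force: 51.3
clock: 21.15
position: [0.5696, 0.0417, 0.2164]
ee_rot: [0.001, 0.998, 0.064, 0.005]
contact_force: [0.6, -0.1, 0.3]
width: 0.0549
gripper_force: 0.0
21.15 p [0.5696 0.0417 0.2164] ydir -82.67 z [ 0.01  -0.001 -1.   ] F [ 0.6 -0.1  0.3] w 0.0549 g 0.0
shift in tool now [-0.0263  0.2339  0.0166] after turn [-0.0256  0.234   0.0164] turn [ 0.1  -0.56  0.13] n>= 5.7 0.1
```

```bash
cat >> h.py <<'E'
def caps(exp, name="top"):
    d=cam(name); g=d["frame"].max(2).astype(float)
    r=14 if name=="top" else 45; T=16 if name=="top" else 28
    for n,(x,y) in exp.items():
        u,v=proj(d,(x,y,.1)); x0,y0=max(int(u)-r,0),max(int(v)-r,0); w=g[y0:int(v)+r,x0:int(u)+r]
        k,l,s,c=cv2.connectedComponentsWithStats((w<T).astype(np.uint8))
        for j in range(1,k):
            if s[j,4]>8: print(name,n,px(d,x0+c[j][0],y0+c[j][1],.1).round(4),"area",s[j,4], "bbox",s[j,2:4])
E
python3 - <<'E'
from h import *
E={"green":(.5735,-.1937),"red":(.6607,-.2044),"gold":(.6235,-.2908)}
caps(E); 
E
```

```text
top green [ 0.5698 -0.1837  0.1   ] area 14 bbox [5 8]
top red [ 0.6538 -0.192   0.1   ] area 13 bbox [6 7]
top gold [ 0.625  -0.2841  0.1   ] area 24 bbox [7 8]
```

```bash
python3 -m pendant '[{"dx":-0.0032,"dy":0.0292,"dz":0,"rx":0,"ry":-0.5,"rz":0,"hand":0.06},{"dx":-0.0032,"dy":0.0292,"dz":0,"rx":0,"ry":0,"rz":0,"hand":0.06},{"dx":-0.0032,"dy":0.0292,"dz":0,"rx":0,"ry":0,"rz":0,"hand":0.06},{"dx":-0.0032,"dy":0.0292,"dz":0,"rx":0,"ry":0,"rz":0,"hand":0.06},{"dx":-0.0032,"dy":0.0292,"dz":0,"rx":0,"ry":0,"rz":0,"hand":0.06},{"dx":-0.0032,"dy":0.0292,"dz":0,"rx":0,"ry":0,"rz":0,"hand":0.06},{"dx":-0.0032,"dy":0.0292,"dz":0,"rx":0,"ry":0,"rz":0,"hand":0.06},{"dx":-0.0032,"dy":0.0292,"dz":0,"rx":0,"ry":0,"rz":0,"hand":0.06},{"dx":0,"dy":0,"dz":0,"rx":0,"ry":0,"rz":0,"hand":0.06},{"dx":0,"dy":0,"dz":0,"rx":0,"ry":0,"rz":0,"hand":0.06}]'; python3 - <<'E'
from h import *
E={"green":(.5735,-.1937),"red":(.6607,-.2044),"gold":(.6235,-.2908)}
st(); caps(E,"wrist"); go(.5735,-.1937,.064,97.2)
E
```

```text
clock: 22.03
position: [0.5701, -0.1942, 0.2096]
ee_rot: [-0.001, 0.998, 0.062, -0.006]
contact_force: [0.1, 0.5, 0.3]
width: 0.06
gripper_force: 0.0
22.03 p [ 0.5701 -0.1942  0.2096] ydir -82.83 z [-0.012  0.001 -1.   ] F [0.1 0.5 0.3] w 0.06 g 0.0
wrist green [ 0.5765 -0.195   0.1   ] area 1147 bbox [35 44]
wrist gold [ 0.6261 -0.2887  0.1   ] area 1594 bbox [50 42]
shift in tool now [0.0049 0.0015 0.1458] after turn [0.0033 0.0011 0.1459] turn [-0.14  0.64  0.05] n>= 3.5 0.1
```

```bash
python3 -m pendant '[{"dx":0.003,"dy":0.001,"dz":0.03,"rx":0,"ry":0.5,"rz":0,"hand":0.06},{"dx":0,"dy":0,"dz":0.035,"rx":0,"ry":0,"rz":0,"hand":0.06},{"dx":0,"dy":0,"dz":0.035,"rx":0,"ry":0,"rz":0,"hand":0.06},{"dx":0,"dy":0,"dz":0.03,"rx":0,"ry":0,"rz":0,"hand":0.06},{"dx":0,"dy":0,"dz":0.017,"rx":0,"ry":0,"rz":0,"hand":0.06},{"dx":0,"dy":0,"dz":0,"rx":0,"ry":0,"rz":0,"hand":0.06},{"dx":0,"dy":0,"dz":0,"rx":0,"ry":0,"rz":0,"hand":0.06}]'; python3 -m pendant '[{"dx":0,"dy":0,"dz":0,"rx":0,"ry":0,"rz":0,"hand":0.01},{"dx":0,"dy":0,"dz":0,"rx":0,"ry":0,"rz":0,"hand":0.01},{"dx":0,"dy":0,"dz":0,"rx":0,"ry":0,"rz":0,"hand":0.01},{"dx":0,"dy":0,"dz":0,"rx":0,"ry":0,"rz":0,"hand":0.01},{"dx":0,"dy":0,"dz":0,"rx":0,"ry":0,"rz":0,"hand":0.01},{"dx":0,"dy":0,"dz":0,"rx":0,"ry":0,"rz":0,"hand":0.01}]' 50; python3 -m pendant '[{"dx":0,"dy":0,"dz":-0.03,"rx":0,"ry":0,"rz":0,"hand":0.01},{"dx":0,"dy":0,"dz":-0.04,"rx":0,"ry":0,"rz":0,"hand":0.01},{"dx":0,"dy":0,"dz":-0.04,"rx":0,"ry":0,"rz":0,"hand":0.01},{"dx":0,"dy":0,"dz":-0.04,"rx":0,"ry":0,"rz":0,"hand":0.01},{"dx":0,"dy":0,"dz":0,"rx":0,"ry":0,"rz":0,"hand":0.01},{"dx":0,"dy":0,"dz":0,"rx":0,"ry":0,"rz":0,"hand":0.01}]'; python3 - <<'E'
from h import *
st(); go(.576,-.0399,.215,97.2)
E
```

```text
clock: 22.67
position: [0.5731, -0.1922, 0.0635]
ee_rot: [-0.001, 0.998, 0.065, -0.001]
contact_force: [-0.4, 0.3, 0.2]
width: 0.0599
gripper_force: 0.0
clock: 23.17
position: [0.5752, -0.1944, 0.0665]
ee_rot: [0.001, 0.998, 0.064, 0.002]
contact_force: [-0.0, -0.1, 6.8]
width: 0.0308
gripper_force: 49.7
clock: 23.67
position: [0.5751, -0.1945, 0.2177]
ee_rot: [0.002, 0.998, 0.064, 0.003]
contact_force: [-0.9, 0.5, -2.8]
width: 0.0304
gripper_force: 50.5
23.67 p [ 0.5751 -0.1945  0.2177] ydir -82.68 z [ 0.006 -0.003 -1.   ] F [-0.9  0.5 -2.8] w 0.0304 g 50.5
shift in tool now [ 0.0206 -0.1533  0.0022] after turn [ 0.0203 -0.1533  0.0027] turn [ 0.21 -0.32  0.12] n>= 3.7 0.1
```

```bash
python3 -m pendant '[{"dx":0.004,"dy":-0.0306,"dz":0,"rx":0,"ry":0,"rz":0,"hand":0.01},{"dx":0.004,"dy":-0.0306,"dz":0,"rx":0,"ry":0,"rz":0,"hand":0.01},{"dx":0.004,"dy":-0.0306,"dz":0,"rx":0,"ry":0,"rz":0,"hand":0.01},{"dx":0.004,"dy":-0.0306,"dz":0,"rx":0,"ry":0,"rz":0,"hand":0.01},{"dx":0.004,"dy":-0.0306,"dz":0,"rx":0,"ry":0,"rz":0,"hand":0.01},{"dx":0,"dy":0,"dz":0,"rx":0,"ry":0,"rz":0,"hand":0.01},{"dx":0,"dy":0,"dz":0,"rx":0,"ry":0,"rz":0,"hand":0.01}]'; python3 - <<'E'
from h import *
st(); go(.576,-.0399,.1125,97.2)
E
```

```text
clock: 24.25
position: [0.5727, -0.0379, 0.2125]
ee_rot: [-0.0, 0.998, 0.065, -0.002]
contact_force: [0.3, -0.0, -1.3]
width: 0.0306
gripper_force: 50.6
24.25 p [ 0.5727 -0.0379  0.2125] ydir -82.51 z [-0.004  0.    -1.   ] F [ 0.3 -0.  -1.3] w 0.0306 g 50.6
shift in tool now [0.0034 0.0025 0.1   ] after turn [0.0031 0.0024 0.1   ] turn [-0.06  0.23  0.29] n>= 2.4 0.1
```

```bash
python3 -m pendant '[{"dx":0.002,"dy":0.0015,"dz":0.03,"rx":0,"ry":0,"rz":0,"hand":0.01},{"dx":0,"dy":0,"dz":0.03,"rx":0,"ry":0,"rz":0,"hand":0.01},{"dx":0,"dy":0,"dz":0.02,"rx":0,"ry":0,"rz":0,"hand":0.01},{"dx":0,"dy":0,"dz":0.012,"rx":0,"ry":0,"rz":0,"hand":0.01},{"dx":0,"dy":0,"dz":0.005,"rx":0,"ry":0,"rz":0,"hand":0.01},{"dx":0,"dy":0,"dz":0.002,"rx":0,"ry":0,"rz":0,"hand":0.01},{"dx":0,"dy":0,"dz":0.002,"rx":0,"ry":0,"rz":0,"hand":0.01},{"dx":0,"dy":0,"dz":0.001,"rx":0,"ry":0,"rz":0,"hand":0.01},{"dx":0,"dy":0,"dz":0,"rx":0,"ry":0,"rz":0,"hand":0.01},{"dx":0,"dy":0,"dz":0,"rx":0,"ry":0,"rz":0,"hand":0.01}]'
```

```text
clock: 25.08
position: [0.5769, -0.041, 0.1133]
ee_rot: [0.0, 0.998, 0.064, 0.001]
contact_force: [-0.4, 0.5, -1.4]
width: 0.0312
gripper_force: 50.6
```

```bash
python3 -m pendant '[{"dx":0,"dy":0,"dz":0.001,"rx":0,"ry":0,"rz":0,"hand":0.01},{"dx":0,"dy":0,"dz":0,"rx":0,"ry":0,"rz":0,"hand":0.055},{"dx":0,"dy":0,"dz":0,"rx":0,"ry":0,"rz":0,"hand":0.055},{"dx":0,"dy":0,"dz":0,"rx":0,"ry":0,"rz":0,"hand":0.055},{"dx":0,"dy":0,"dz":0,"rx":0,"ry":0,"rz":0,"hand":0.055},{"dx":0,"dy":0,"dz":-0.02,"rx":0,"ry":0,"rz":0,"hand":0.055},{"dx":0,"dy":0,"dz":-0.03,"rx":0,"ry":0,"rz":0,"hand":0.055},{"dx":0,"dy":0,"dz":-0.03,"rx":0,"ry":0,"rz":0,"hand":0.055},{"dx":0,"dy":0,"dz":-0.02,"rx":0,"ry":0,"rz":0,"hand":0.055},{"dx":0,"dy":0,"dz":0,"rx":0,"ry":0,"rz":0,"hand":0.055},{"dx":0,"dy":0,"dz":0,"rx":0,"ry":0,"rz":0,"hand":0.055}]'; python3 - <<'E'
from h import *
E={"red":(.6607,-.2044),"gold":(.6235,-.2908)}
st(); caps(E,"wrist"); caps(E); go(.6607,-.2044,.21,97.2)
E
```

```text
clock: 26.0
position: [0.577, -0.0409, 0.2128]
ee_rot: [0.0, 0.998, 0.064, 0.002]
contact_force: [-0.1, -0.4, -0.7]
width: 0.0553
gripper_force: 0.0
26.0 p [ 0.577  -0.0409  0.2128] ydir -82.67 z [ 0.003 -0.001 -1.   ] F [-0.1 -0.4 -0.7] w 0.0553 g 0.0
wrist red [ 0.6588 -0.1951  0.1   ] area 1960 bbox [59 40]
wrist gold [ 0.6262 -0.2749  0.1   ] area 1498 bbox [46 41]
top red [ 0.6592 -0.197   0.1   ] area 43 bbox [8 9]
top gold [ 0.6262 -0.285   0.1   ] area 23 bbox [9 8]
shift in tool now [6.370e-02 1.733e-01 1.000e-04] after turn [0.064  0.1732 0.0003] turn [-0.03  0.12  0.13] n>= 4.4 0.0
```

```bash
python3 -m pendant '[{"dx":0.0107,"dy":0.0289,"dz":0,"rx":0,"ry":0,"rz":0,"hand":0.06},{"dx":0.0107,"dy":0.0289,"dz":0,"rx":0,"ry":0,"rz":0,"hand":0.06},{"dx":0.0107,"dy":0.0289,"dz":0,"rx":0,"ry":0,"rz":0,"hand":0.06},{"dx":0.0107,"dy":0.0289,"dz":0,"rx":0,"ry":0,"rz":0,"hand":0.06},{"dx":0.0107,"dy":0.0289,"dz":0,"rx":0,"ry":0,"rz":0,"hand":0.06},{"dx":0.0107,"dy":0.0289,"dz":0,"rx":0,"ry":0,"rz":0,"hand":0.06},{"dx":0,"dy":0,"dz":0,"rx":0,"ry":0,"rz":0,"hand":0.06},{"dx":0,"dy":0,"dz":0,"rx":0,"ry":0,"rz":0,"hand":0.06},{"dx":0,"dy":0,"dz":0,"rx":0,"ry":0,"rz":0,"hand":0.06}]'; python3 - <<'E'
from h import *
E={"red":(.6607,-.2044),"gold":(.6235,-.2908)}
st(); caps(E,"wrist"); go(.6607,-.2044,.064,97.2)
E
```

```text
clock: 26.85
position: [0.6611, -0.204, 0.2094]
ee_rot: [-0.001, 0.998, 0.064, -0.002]
contact_force: [0.8, -0.1, -1.3]
width: 0.06
gripper_force: 0.0
26.85 p [ 0.6611 -0.204   0.2094] ydir -82.7 z [-0.004  0.002 -1.   ] F [ 0.8 -0.1 -1.3] w 0.06 g 0.0
wrist red [ 0.6636 -0.2055  0.1   ] area 834 bbox [34 43]
wrist gold [ 0.6307 -0.2895  0.1   ] area 1006 bbox [41 43]
wrist gold [ 0.593  -0.2758  0.1   ] area 516 bbox [22 39]
wrist gold [ 0.5941 -0.2999  0.1   ] area 254 bbox [23 28]
shift in tool now [-0.0002  0.0011  0.1461] after turn [-0.0005  0.0008  0.1461] turn [-0.12  0.15  0.15] n>= 3.5 0.0
```

```bash
python3 -m pendant '[{"dx":0,"dy":0,"dz":0.03,"rx":0,"ry":0,"rz":0,"hand":0.06},{"dx":0,"dy":0,"dz":0.035,"rx":0,"ry":0,"rz":0,"hand":0.06},{"dx":0,"dy":0,"dz":0.035,"rx":0,"ry":0,"rz":0,"hand":0.06},{"dx":0,"dy":0,"dz":0.03,"rx":0,"ry":0,"rz":0,"hand":0.06},{"dx":0,"dy":0,"dz":0.016,"rx":0,"ry":0,"rz":0,"hand":0.06},{"dx":0,"dy":0,"dz":0,"rx":0,"ry":0,"rz":0,"hand":0.06},{"dx":0,"dy":0,"dz":0,"rx":0,"ry":0,"rz":0,"hand":0.06}]'; python3 -m pendant '[{"dx":0,"dy":0,"dz":0,"rx":0,"ry":0,"rz":0,"hand":0.01},{"dx":0,"dy":0,"dz":0,"rx":0,"ry":0,"rz":0,"hand":0.01},{"dx":0,"dy":0,"dz":0,"rx":0,"ry":0,"rz":0,"hand":0.01},{"dx":0,"dy":0,"dz":0,"rx":0,"ry":0,"rz":0,"hand":0.01},{"dx":0,"dy":0,"dz":0,"rx":0,"ry":0,"rz":0,"hand":0.01},{"dx":0,"dy":0,"dz":0,"rx":0,"ry":0,"rz":0,"hand":0.01}]' 50; python3 -m pendant '[{"dx":0,"dy":0,"dz":-0.03,"rx":0,"ry":0,"rz":0,"hand":0.01},{"dx":0,"dy":0,"dz":-0.04,"rx":0,"ry":0,"rz":0,"hand":0.01},{"dx":0,"dy":0,"dz":-0.04,"rx":0,"ry":0,"rz":0,"hand":0.01},{"dx":0,"dy":0,"dz":-0.04,"rx":0,"ry":0,"rz":0,"hand":0.01},{"dx":0,"dy":0,"dz":0,"rx":0,"ry":0,"rz":0,"hand":0.01},{"dx":0,"dy":0,"dz":0,"rx":0,"ry":0,"rz":0,"hand":0.01}]'; python3 - <<'E'
from h import *
st(); go(.648,.0529,.215,97.2)
E
```

```text
clock: 27.48
position: [0.6613, -0.2032, 0.0649]
ee_rot: [-0.001, 0.998, 0.064, -0.001]
contact_force: [0.7, 0.0, 0.9]
width: 0.0601
gripper_force: 0.0
clock: 27.98
position: [0.6634, -0.2044, 0.068]
ee_rot: [0.0, 0.998, 0.064, 0.002]
contact_force: [-0.4, 2.2, 7.7]
width: 0.0309
gripper_force: 49.2
clock: 28.48
position: [0.6634, -0.2054, 0.2191]
ee_rot: [0.002, 0.998, 0.064, 0.003]
contact_force: [-0.8, -0.5, -3.8]
width: 0.0309
gripper_force: 50.7
28.48 p [ 0.6634 -0.2054  0.2191] ydir -82.68 z [ 0.006 -0.003 -1.   ] F [-0.8 -0.5 -3.8] w 0.0309 g 50.7
shift in tool now [ 0.0176 -0.2582  0.0032] after turn [ 0.0171 -0.2582  0.0041] turn [ 0.22 -0.34  0.12] n>= 6.2 0.1
```

```bash
python3 -m pendant '[{"dx":0.002,"dy":-0.0322,"dz":0,"rx":0,"ry":0,"rz":0,"hand":0.01},{"dx":0.002,"dy":-0.0322,"dz":0,"rx":0,"ry":0,"rz":0,"hand":0.01},{"dx":0.002,"dy":-0.0322,"dz":0,"rx":0,"ry":0,"rz":0,"hand":0.01},{"dx":0.002,"dy":-0.0322,"dz":0,"rx":0,"ry":0,"rz":0,"hand":0.01},{"dx":0.002,"dy":-0.0322,"dz":0,"rx":0,"ry":0,"rz":0,"hand":0.01},{"dx":0.002,"dy":-0.0322,"dz":0,"rx":0,"ry":0,"rz":0,"hand":0.01},{"dx":0.002,"dy":-0.0322,"dz":0,"rx":0,"ry":0,"rz":0,"hand":0.01},{"dx":0.002,"dy":-0.0322,"dz":0,"rx":0,"ry":0,"rz":0,"hand":0.01},{"dx":0,"dy":0,"dz":0,"rx":0,"ry":0,"rz":0,"hand":0.01},{"dx":0,"dy":0,"dz":0,"rx":0,"ry":0,"rz":0,"hand":0.01},{"dx":0,"dy":0,"dz":0,"rx":0,"ry":0,"rz":0,"hand":0.01}]'; python3 - <<'E'
from h import *
st(); go(.648,.0529,.114,97.2)
E
```

```text
clock: 29.4
position: [0.644, 0.0527, 0.2134]
ee_rot: [0.0, 0.998, 0.064, -0.002]
contact_force: [0.4, -0.5, -2.8]
width: 0.0307
gripper_force: 51.1
29.4 p [0.644  0.0527 0.2134] ydir -82.63 z [-0.004 -0.001 -1.   ] F [ 0.4 -0.5 -2.8] w 0.0307 g 51.1
shift in tool now [0.0043 0.0002 0.0994] after turn [0.004  0.0003 0.0994] turn [0.04 0.22 0.17] n>= 2.4 0.0
```

```bash
python3 -m pendant '[{"dx":0.003,"dy":0,"dz":0.03,"rx":0,"ry":0,"rz":0,"hand":0.01},{"dx":0,"dy":0,"dz":0.03,"rx":0,"ry":0,"rz":0,"hand":0.01},{"dx":0,"dy":0,"dz":0.02,"rx":0,"ry":0,"rz":0,"hand":0.01},{"dx":0,"dy":0,"dz":0.012,"rx":0,"ry":0,"rz":0,"hand":0.01},{"dx":0,"dy":0,"dz":0.005,"rx":0,"ry":0,"rz":0,"hand":0.01},{"dx":0,"dy":0,"dz":0.002,"rx":0,"ry":0,"rz":0,"hand":0.01},{"dx":0,"dy":0,"dz":0.002,"rx":0,"ry":0,"rz":0,"hand":0.01},{"dx":0,"dy":0,"dz":0.001,"rx":0,"ry":0,"rz":0,"hand":0.01},{"dx":0,"dy":0,"dz":0,"rx":0,"ry":0,"rz":0,"hand":0.01},{"dx":0,"dy":0,"dz":0,"rx":0,"ry":0,"rz":0,"hand":0.01}]'
```

```text
clock: 30.23
position: [0.6487, 0.0532, 0.1144]
ee_rot: [0.0, 0.998, 0.064, 0.001]
contact_force: [0.4, -0.7, -2.3]
width: 0.031
gripper_force: 51.0
```

```bash
python3 -m pendant '[{"dx":0,"dy":0,"dz":0.001,"rx":0,"ry":0,"rz":0,"hand":0.01},{"dx":0,"dy":0,"dz":0,"rx":0,"ry":0,"rz":0,"hand":0.055},{"dx":0,"dy":0,"dz":0,"rx":0,"ry":0,"rz":0,"hand":0.055},{"dx":0,"dy":0,"dz":0,"rx":0,"ry":0,"rz":0,"hand":0.055},{"dx":0,"dy":0,"dz":0,"rx":0,"ry":0,"rz":0,"hand":0.055},{"dx":0,"dy":0,"dz":-0.02,"rx":0,"ry":0,"rz":0,"hand":0.055},{"dx":0,"dy":0,"dz":-0.03,"rx":0,"ry":0,"rz":0,"hand":0.055},{"dx":0,"dy":0,"dz":-0.03,"rx":0,"ry":0,"rz":0,"hand":0.055},{"dx":0,"dy":0,"dz":-0.02,"rx":0,"ry":0,"rz":0,"hand":0.055},{"dx":0,"dy":0,"dz":0,"rx":0,"ry":0,"rz":0,"hand":0.055}]'; python3 - <<'E'
from h import *
st(); caps({"gold":(.6235,-.2908)}); go(.6235,-.2908,.21,97.2)
E
```

```text
clock: 31.07
position: [0.651, 0.0533, 0.2182]
ee_rot: [0.001, 0.998, 0.064, 0.005]
contact_force: [0.7, -0.6, 0.7]
width: 0.0551
gripper_force: 0.0
31.07 p [0.651  0.0533 0.2182] ydir -82.67 z [ 0.01 -0.   -1.  ] F [ 0.7 -0.6  0.7] w 0.0551 g 0.0
top gold [ 0.6229 -0.2813  0.1   ] area 17 bbox [6 7]
top gold [ 0.6329 -0.2962  0.1   ] area 9 bbox [5 4]
shift in tool now [-0.07    0.3379  0.0054] after turn [-0.0692  0.3381  0.0055] turn [ 0.06 -0.35  0.13] n>= 8.3 0.1
```

```bash
python3 -m pendant '[{"dx":-0.0068,"dy":0.0338,"dz":0,"rx":0,"ry":0,"rz":0,"hand":0.06},{"dx":-0.0068,"dy":0.0338,"dz":0,"rx":0,"ry":0,"rz":0,"hand":0.06},{"dx":-0.0068,"dy":0.0338,"dz":0,"rx":0,"ry":0,"rz":0,"hand":0.06},{"dx":-0.0068,"dy":0.0338,"dz":0,"rx":0,"ry":0,"rz":0,"hand":0.06},{"dx":-0.0068,"dy":0.0338,"dz":0,"rx":0,"ry":0,"rz":0,"hand":0.06},{"dx":-0.0068,"dy":0.0338,"dz":0,"rx":0,"ry":0,"rz":0,"hand":0.06},{"dx":-0.0068,"dy":0.0338,"dz":0,"rx":0,"ry":0,"rz":0,"hand":0.06},{"dx":-0.0068,"dy":0.0338,"dz":0,"rx":0,"ry":0,"rz":0,"hand":0.06},{"dx":-0.0068,"dy":0.0338,"dz":0,"rx":0,"ry":0,"rz":0,"hand":0.06},{"dx":-0.0068,"dy":0.0338,"dz":0,"rx":0,"ry":0,"rz":0,"hand":0.06},{"dx":0,"dy":0,"dz":0,"rx":0,"ry":0,"rz":0,"hand":0.06},{"dx":0,"dy":0,"dz":0,"rx":0,"ry":0,"rz":0,"hand":0.06}]'; python3 - <<'E'
from h import *
st(); caps({"gold":(.6235,-.2908)},"wrist"); go(.6235,-.2908,.065,97.2)
E
```

```text
clock: 32.12
position: [0.6226, -0.2922, 0.2101]
ee_rot: [-0.001, 0.998, 0.062, -0.001]
contact_force: [-0.6, -0.1, -0.7]
width: 0.0599
gripper_force: 0.0
32.12 p [ 0.6226 -0.2922  0.2101] ydir -82.87 z [-0.003  0.002 -1.   ] F [-0.6 -0.1 -0.7] w 0.0599 g 0.0
wrist gold [ 0.6281 -0.2931  0.1   ] area 1189 bbox [35 43]
shift in tool now [0.0009 0.0007 0.1455] after turn [0.0006 0.0003 0.1455] turn [-0.16  0.13  0.03] n>= 3.5 0.0
```

```bash
python3 -m pendant '[{"dx":0.0015,"dy":0,"dz":0.03,"rx":0,"ry":0,"rz":0,"hand":0.06},{"dx":0,"dy":0,"dz":0.035,"rx":0,"ry":0,"rz":0,"hand":0.06},{"dx":0,"dy":0,"dz":0.035,"rx":0,"ry":0,"rz":0,"hand":0.06},{"dx":0,"dy":0,"dz":0.03,"rx":0,"ry":0,"rz":0,"hand":0.06},{"dx":0,"dy":0,"dz":0.016,"rx":0,"ry":0,"rz":0,"hand":0.06},{"dx":0,"dy":0,"dz":0,"rx":0,"ry":0,"rz":0,"hand":0.06},{"dx":0,"dy":0,"dz":0,"rx":0,"ry":0,"rz":0,"hand":0.06}]'; python3 -m pendant '[{"dx":0,"dy":0,"dz":0,"rx":0,"ry":0,"rz":0,"hand":0.01},{"dx":0,"dy":0,"dz":0,"rx":0,"ry":0,"rz":0,"hand":0.01},{"dx":0,"dy":0,"dz":0,"rx":0,"ry":0,"rz":0,"hand":0.01},{"dx":0,"dy":0,"dz":0,"rx":0,"ry":0,"rz":0,"hand":0.01},{"dx":0,"dy":0,"dz":0,"rx":0,"ry":0,"rz":0,"hand":0.01},{"dx":0,"dy":0,"dz":0,"rx":0,"ry":0,"rz":0,"hand":0.01}]' 50; python3 -m pendant '[{"dx":0,"dy":0,"dz":-0.03,"rx":0,"ry":0,"rz":0,"hand":0.01},{"dx":0,"dy":0,"dz":-0.04,"rx":0,"ry":0,"rz":0,"hand":0.01},{"dx":0,"dy":0,"dz":-0.04,"rx":0,"ry":0,"rz":0,"hand":0.01},{"dx":0,"dy":0,"dz":-0.04,"rx":0,"ry":0,"rz":0,"hand":0.01},{"dx":0,"dy":0,"dz":0,"rx":0,"ry":0,"rz":0,"hand":0.01},{"dx":0,"dy":0,"dz":0,"rx":0,"ry":0,"rz":0,"hand":0.01}]'; python3 - <<'E'
from h import *
st(); go(.6584,-.0295,.215,97.2)
E
```

```text
clock: 32.75
position: [0.6248, -0.2883, 0.0654]
ee_rot: [-0.001, 0.998, 0.065, -0.001]
contact_force: [-0.1, 0.4, 0.2]
width: 0.0599
gripper_force: 0.0
clock: 33.25
position: [0.6266, -0.2912, 0.0687]
ee_rot: [0.001, 0.998, 0.064, 0.002]
contact_force: [0.4, -0.0, 6.5]
width: 0.0309
gripper_force: 49.5
clock: 33.75
position: [0.6263, -0.291, 0.2198]
ee_rot: [0.002, 0.998, 0.064, 0.003]
contact_force: [-0.6, -0.3, -3.2]
width: 0.0307
gripper_force: 50.5
33.75 p [ 0.6263 -0.291   0.2198] ydir -82.68 z [ 0.005 -0.003 -1.   ] F [-0.6 -0.3 -3.2] w 0.0307 g 50.5
shift in tool now [ 0.0651 -0.2553  0.0042] after turn [ 0.0646 -0.2554  0.0048] turn [ 0.21 -0.28  0.12] n>= 6.3 0.1
```

```bash
python3 -m pendant '[{"dx":0.012,"dy":-0.03,"dz":0,"rx":0,"ry":0,"rz":0,"hand":0.01},{"dx":0.012,"dy":-0.032,"dz":0,"rx":0,"ry":0,"rz":0,"hand":0.01},{"dx":0.012,"dy":-0.0322,"dz":0,"rx":0,"ry":0,"rz":0,"hand":0.01},{"dx":0.012,"dy":-0.0322,"dz":0,"rx":0,"ry":0,"rz":0,"hand":0.01},{"dx":0.008,"dy":-0.0322,"dz":0,"rx":0,"ry":0,"rz":0,"hand":0.01},{"dx":0.0065,"dy":-0.0322,"dz":0,"rx":0,"ry":0,"rz":0,"hand":0.01},{"dx":0.001,"dy":-0.0322,"dz":0,"rx":0,"ry":0,"rz":0,"hand":0.01},{"dx":0.001,"dy":-0.0322,"dz":0,"rx":0,"ry":0,"rz":0,"hand":0.01},{"dx":0,"dy":0,"dz":0,"rx":0,"ry":0,"rz":0,"hand":0.01},{"dx":0,"dy":0,"dz":0,"rx":0,"ry":0,"rz":0,"hand":0.01},{"dx":0,"dy":0,"dz":0,"rx":0,"ry":0,"rz":0,"hand":0.01}]'; python3 - <<'E'
from h import *
st(); go(.6584,-.0295,.1145,97.2)
E
```

```text
clock: 34.67
position: [0.6556, -0.0291, 0.2145]
ee_rot: [0.0, 0.998, 0.064, -0.002]
contact_force: [-0.2, -0.5, -2.9]
width: 0.0307
gripper_force: 50.6
34.67 p [ 0.6556 -0.0291  0.2145] ydir -82.64 z [-0.004 -0.    -1.   ] F [-0.2 -0.5 -2.9] w 0.0307 g 50.6
shift in tool now [0.0031 0.0008 0.1   ] after turn [0.0027 0.0007 0.1   ] turn [-0.    0.21  0.16] n>= 2.4 0.0
```

```bash
python3 -m pendant '[{"dx":0.002,"dy":0,"dz":0.03,"rx":0,"ry":0,"rz":0,"hand":0.01},{"dx":0,"dy":0,"dz":0.03,"rx":0,"ry":0,"rz":0,"hand":0.01},{"dx":0,"dy":0,"dz":0.02,"rx":0,"ry":0,"rz":0,"hand":0.01},{"dx":0,"dy":0,"dz":0.012,"rx":0,"ry":0,"rz":0,"hand":0.01},{"dx":0,"dy":0,"dz":0.005,"rx":0,"ry":0,"rz":0,"hand":0.01},{"dx":0,"dy":0,"dz":0.002,"rx":0,"ry":0,"rz":0,"hand":0.01},{"dx":0,"dy":0,"dz":0.002,"rx":0,"ry":0,"rz":0,"hand":0.01},{"dx":0,"dy":0,"dz":0.001,"rx":0,"ry":0,"rz":0,"hand":0.01},{"dx":0,"dy":0,"dz":0,"rx":0,"ry":0,"rz":0,"hand":0.01},{"dx":0,"dy":0,"dz":0,"rx":0,"ry":0,"rz":0,"hand":0.01}]'; python3 -m pendant '[{"dx":0,"dy":0,"dz":0,"rx":0,"ry":0,"rz":0,"hand":0.055},{"dx":0,"dy":0,"dz":0,"rx":0,"ry":0,"rz":0,"hand":0.055},{"dx":0,"dy":0,"dz":0,"rx":0,"ry":0,"rz":0,"hand":0.055},{"dx":0,"dy":0,"dz":0,"rx":0,"ry":0,"rz":0,"hand":0.055},{"dx":0,"dy":0,"dz":-0.02,"rx":0,"ry":0,"rz":0,"hand":0.055},{"dx":0,"dy":0,"dz":-0.03,"rx":0,"ry":0,"rz":0,"hand":0.055},{"dx":0,"dy":0,"dz":-0.03,"rx":0,"ry":0,"rz":0,"hand":0.055},{"dx":0,"dy":0,"dz":-0.03,"rx":0,"ry":0,"rz":0,"hand":0.055},{"dx":0,"dy":0,"dz":0,"rx":0,"ry":0,"rz":0,"hand":0.055}]'; python3 - <<'E'
from h import *
st();  go(.44,.03,.23,97.2)
E
```

```text
clock: 35.5
position: [0.6592, -0.029, 0.1154]
ee_rot: [0.0, 0.998, 0.064, 0.001]
contact_force: [0.6, 0.3, -1.6]
width: 0.0306
gripper_force: 50.7
clock: 36.25
position: [0.6622, -0.0292, 0.2321]
ee_rot: [0.001, 0.998, 0.064, 0.007]
contact_force: [0.3, 0.7, 1.5]
width: 0.0548
gripper_force: 0.0
36.25 p [ 0.6622 -0.0292  0.2321] ydir -82.67 z [ 0.013 -0.002 -1.   ] F [0.3 0.7 1.5] w 0.0548 g 0.0
shift in tool now [-0.2129 -0.0871 -0.001 ] after turn [-0.2131 -0.0866  0.0021] turn [ 0.21 -0.74  0.13] n>= 5.5 0.1
```

```bash
python3 -m pendant '[{"dx":-0.025,"dy":-0.0174,"dz":0,"rx":0,"ry":0,"rz":0,"hand":0},{"dx":-0.025,"dy":-0.0174,"dz":0,"rx":0,"ry":0,"rz":0,"hand":0},{"dx":-0.025,"dy":-0.0174,"dz":0,"rx":0,"ry":0,"rz":0,"hand":0},{"dx":-0.025,"dy":-0.0174,"dz":0,"rx":0,"ry":0,"rz":0,"hand":0},{"dx":-0.025,"dy":-0.0174,"dz":0,"rx":0,"ry":0,"rz":0,"hand":0},{"dx":-0.025,"dy":-0.0174,"dz":0,"rx":0,"ry":0,"rz":0,"hand":0},{"dx":-0.025,"dy":-0.0174,"dz":0,"rx":0,"ry":0,"rz":0,"hand":0},{"dx":0,"dy":0,"dz":0,"rx":0,"ry":0,"rz":0,"hand":0},{"dx":0,"dy":0,"dz":0,"rx":0,"ry":0,"rz":0,"hand":0}]'; python3 - <<'E'
from h import *
st();  go(.473,.0696,.085,97.2); d,w=shot("wrist","w7.png");d,t=shot("scene","s7.png")
print([proj(dict(np.load("pics/w7.png.npz")),(.473+.129*0+.01-.0042,-.0098+.0333,.103)).round()])
w=cv2.resize(w[0:300],(640,300)); t=cv2.resize(t[80:280,200:480],(420,300))
cv2.imwrite("pics/v7.png",np.vstack([w,np.pad(t,((0,0),(0,220),(0,0)))]))
E
```

```text
clock: 37.0
position: [0.4683, 0.0703, 0.2249]
ee_rot: [0.0, 0.998, 0.065, 0.001]
contact_force: [0.3, -0.6, 0.8]
width: 0.0001
gripper_force: 0.0
37.0 p [0.4683 0.0703 0.2249] ydir -82.58 z [ 0.001 -0.    -1.   ] F [ 0.3 -0.6  0.8] w 0.0001 g 0.0
shift in tool now [0.0044 0.0013 0.1399] after turn [0.0046 0.0013 0.1399] turn [ 0.02 -0.06  0.22] n>= 3.4 0.0
[array([378., 179.])]
```

View pics/v7.png

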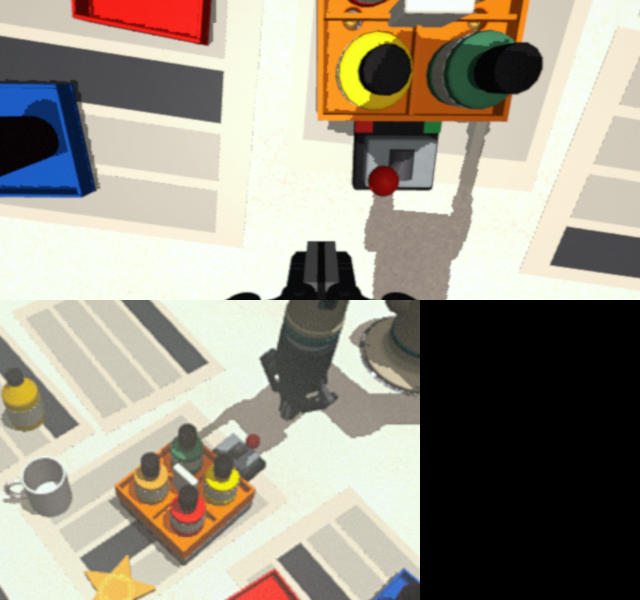

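All four jars stand upright in the carrier. The lever ball is at wrist pixel (383,181), close to the predicted (378,179).

```bash
python3 -m pendant '[{"dx":0.0045,"dy":0,"dz":0.035,"rx":0,"ry":0,"rz":0,"hand":0},{"dx":0,"dy":0,"dz":0.035,"rx":0,"ry":0,"rz":0,"hand":0},{"dx":0,"dy":0,"dz":0.035,"rx":0,"ry":0,"rz":0,"hand":0},{"dx":0,"dy":0,"dz":0.03,"rx":0,"ry":0,"rz":0,"hand":0},{"dx":0,"dy":0,"dz":0,"rx":0,"ry":0,"rz":0,"hand":0},{"dx":0,"dy":0.01,"dz":0,"rx":0,"ry":0,"rz":0,"hand":0},{"dx":0,"dy":0.01,"dz":0,"rx":0,"ry":0,"rz":0,"hand":0},{"dx":0,"dy":0.01,"dz":0,"rx":0,"ry":0,"rz":0,"hand":0},{"dx":0,"dy":0.01,"dz":0,"rx":0,"ry":0,"rz":0,"hand":0},{"dx":0,"dy":0.01,"dz":0,"rx":0,"ry":0,"rz":0,"hand":0},{"dx":0,"dy":0.01,"dz":0,"rx":0,"ry":0,"rz":0,"hand":0},{"dx":0,"dy":0.01,"dz":0,"rx":0,"ry":0,"rz":0,"hand":0}]'; python3 - <<'E'
from h import *
st();  go(.612-.129+.0006,.0065-.0163-.005,.085,97.2)
E
```

```text
clock: 38.1
position: [0.4835, -0.0006, 0.0902]
ee_rot: [0.0, 0.998, 0.064, 0.001]
contact_force: [-0.1, 1.4, -0.5]
width: -0.0003
gripper_force: 0.5
38.1 p [ 0.4835 -0.0006  0.0902] ydir -82.7 z [ 0.002 -0.    -1.   ] F [-0.1  1.4 -0.5] w -0.0003 g 0.5
shift in tool now [-0.0018  0.0141  0.0052] after turn [-0.0017  0.0141  0.0052] turn [ 0.04 -0.1   0.1 ] n>= 0.4 0.0
```

Contact (1.4 N in +y). Push on in small steps until the stop.

```bash
python3 -m pendant '[{"dx":0,"dy":0.005,"dz":0,"rx":0,"ry":0,"rz":0,"hand":0},{"dx":0,"dy":0.004,"dz":0,"rx":0,"ry":0,"rz":0,"hand":0},{"dx":0,"dy":0.002,"dz":0,"rx":0,"ry":0,"rz":0,"hand":0},{"dx":0,"dy":0,"dz":0,"rx":0,"ry":0,"rz":0,"hand":0}]'; python3 -m pendant '[{"dx":0,"dy":0.002,"dz":0,"rx":0,"ry":0,"rz":0,"hand":0},{"dx":0,"dy":0.001,"dz":0,"rx":0,"ry":0,"rz":0,"hand":0},{"dx":0,"dy":0,"dz":0,"rx":0,"ry":0,"rz":0,"hand":0}]';python3 -m pendant '[{"dx":0,"dy":0.001,"dz":0,"rx":0,"ry":0,"rz":0,"hand":0},{"dx":0,"dy":0.001,"dz":0,"rx":0,"ry":0,"rz":0,"hand":0},{"dx":0,"dy":0,"dz":0,"rx":0,"ry":0,"rz":0,"hand":0}]'
```

```text
clock: 38.43
position: [0.4841, -0.0105, 0.0892]
ee_rot: [0.0, 0.998, 0.064, -0.0]
contact_force: [-0.2, 0.0, 0.0]
width: 0.0002
gripper_force: 0.0
clock: 38.68
position: [0.4844, -0.0129, 0.0893]
ee_rot: [-0.0, 0.998, 0.064, -0.0]
contact_force: [0.1, -0.1, -0.2]
width: -0.0003
gripper_force: 0.3
clock: 38.93
position: [0.4848, -0.015, 0.0894]
ee_rot: [0.0, 0.998, 0.064, -0.0]
contact_force: [0.2, 0.4, 0.0]
width: -0.0001
gripper_force: 0.4
```

```bash
for k in 1 2; do python3 -m pendant '[{"dx":0,"dy":0.0015,"dz":0,"rx":0,"ry":0,"rz":0,"hand":0},{"dx":0,"dy":0.0015,"dz":0,"rx":0,"ry":0,"rz":0,"hand":0},{"dx":0,"dy":0,"dz":0,"rx":0,"ry":0,"rz":0,"hand":0}]' | sed -n 2,4p; done; python3 - <<'E'
from h import *
d,w=shot("wrist","w8.png");cv2.imwrite("pics/v8.png",w[100:400,160:500])
E
```

```text
position: [0.485, -0.0161, 0.0894]
ee_rot: [-0.002, 0.998, 0.063, -0.0]
contact_force: [-1.0, 6.3, 0.1]
position: [0.485, -0.0165, 0.0894]
ee_rot: [-0.005, 0.998, 0.062, -0.0]
contact_force: [-0.4, 15.6, 2.3]
```

View pics/v8.png

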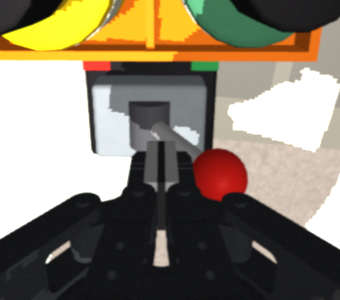

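The lever leans to the green side against its stop (about 16 N). Back away, raise, and do a final check.

```bash
python3 -m pendant '[{"dx":0,"dy":-0.015,"dz":0,"rx":0,"ry":0,"rz":0,"hand":0},{"dx":0,"dy":-0.025,"dz":0,"rx":0,"ry":0,"rz":0,"hand":0},{"dx":0,"dy":-0.03,"dz":0,"rx":0,"ry":0,"rz":0,"hand":0},{"dx":-0.02,"dy":-0.02,"dz":-0.03,"rx":0,"ry":0,"rz":0,"hand":0},{"dx":-0.02,"dy":-0.02,"dz":-0.03,"rx":0,"ry":0,"rz":0,"hand":0},{"dx":-0.02,"dy":0,"dz":-0.03,"rx":0,"ry":0,"rz":0,"hand":0},{"dx":-0.03,"dy":0,"dz":-0.02,"rx":0,"ry":0,"rz":0,"hand":0},{"dx":-0.03,"dy":0,"dz":0,"rx":0,"ry":0,"rz":0,"hand":0},{"dx":0,"dy":0,"dz":0,"rx":0,"ry":0,"rz":0,"hand":0},{"dx":0,"dy":0,"dz":0,"rx":0,"ry":0,"rz":0,"hand":0}]'; python3 - <<'E'
from h import *
d,w=shot("top","t9.png");d2,t=shot("scene","s9.png"); 
mp=lambda y,s: None
m=np.array([.612,.0065]);c,s=np.cos(np.radians(7.2)),np.sin(np.radians(7.2))
p=lambda x,y,z:(*(m+[c*x-s*y,s*x+c*y]),z)
print("ball on expected", proj(d,p(-.130,-.0336,.103)),proj(d2,p(-.130,-.0336,.103)))
for n,i,D in(("top",w,d),("scene",t,d2)):
    q=(i[:,:,2].astype(int)>90)&(i[:,:,0]<60)&(i[:,:,1]<60); u,v=proj(D,p(-.130,-.0336,.103)).astype(int); ys,xs=np.nonzero(q[v-6:v+7,u-6:u+7]); print(n,len(xs),xs.mean()+u-6 if len(xs) else 0,ys.mean()+v-6 if len(ys) else 0)
w=cv2.resize(w[130:290,170:450],(800,457)); 
cv2.imwrite("pics/v9.png",np.vstack([w[:290],cv2.resize(t[60:320,180:530],(800,594))[60:370]]))
E
```

```text
clock: 40.32
position: [0.3519, 0.0725, 0.2001]
ee_rot: [0.0, 0.998, 0.064, 0.001]
contact_force: [0.5, 0.9, 0.5]
width: 0.0003
gripper_force: 0.0
ball on expected [333.98586577 242.67617849] [349.32113492 160.92801589]
top 47 333.4255319148936 242.68085106382978
scene 0 0 0
```

View pics/v9.png

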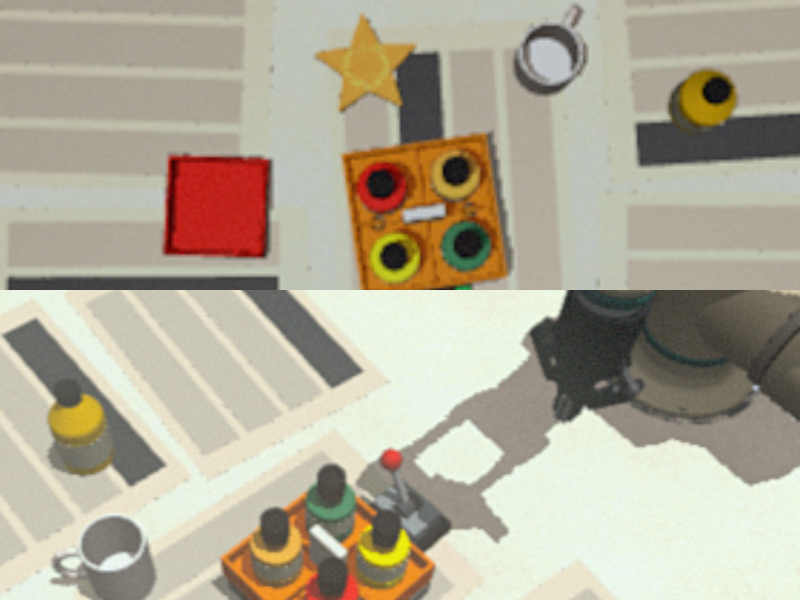

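The carrier is seated with four upright jars, the ball is within a pixel of its expected ON position, and the bystanders are in place.

```bash
python3 -c "
from rig import manip
print(manip.sign_off())"
```

```text
the job is handed in; nothing more can be done
None
```

I moved the cup to the blue tray, seated the carrier on both pegs, stood all four jars upright in it, pushed the lever over to ON, and handed the job in at about 40 s; no verdict came back.

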